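Stow the spice tins in the pop-up spice lift

TASK

Stand every small green spice tin that is out on the raised tray of the pop-up spice lift, beside the round steel pad in its middle. Then hold the flat-based press by its wooden handle and push squarely down on that pad, keeping the tray level, following it down past its snap until the press bears firmly on the bottomed-out tray; after that press the red lock lever down until it clicks and stays. Finish with the tray down, the press standing back on its cork mat, all the tins still upright on the tray, and the other things on the worktop left alone.

Things in the scene. Friction and masses are not known exactly. Their poses are not given: they have to be found in the camera images.
- tray: aluminium tray on springs in a fixed wooden housing (180 x 236 mm, rim at 50 mm): 152 (x) x 208 (y) mm, lip 7 mm high, 4 mm thick. Origin: centre of the top of its floor, 75 mm above the worktop raised, 50 mm pressed home; z up, x away from the lever. Rocks if pushed off-centre (4 N m per rad). Dark discs mark places for tins at x = -48, 0, 48, y = -72, 72 mm; any floor clear of the pad will do
- tray_pad (a point): centre of the top of the round steel pad in the middle of the tray, 70 mm across, 3 mm above the tray's floor; z is the tray's normal
- lift (a joint): how far the tray is pressed down, in m: 0 raised, 0.025 bottomed out. The spring resists with up to about 15 N (most near 0.009) and springs back until about 0.019; there the tray snaps down the last 6 mm on its own, ahead of the press, and its catch holds it at 0.025 when let go. Follow it down and press it firmly against the bottom
- lever_pad (a point): centre of the top of the red pad (34 x 40 mm) at the end of the lock lever, which points along the tray's -x, away from the tray. The lever's pivot is 106 mm from the tray's centre along -x, 45 mm above the worktop. The pad's top is about 75 mm above the worktop when open, 29 mm when locked
- lock (a joint): angle of the lock lever in rad: about -0.02 to 0 open (pad raised 0.30 rad above level), 0.6 locked (0.30 rad below level). It resists with up to about 9 N at the pad, springs back if let go before about 0.43 and then snaps down to 0.6, where its catch holds it
- tamper: press: round flat steel base 58 mm across and 12 mm high, a 20 mm stem, and an upright round wooden handle 31 mm across from 42 to 102 mm above the base's underside; 0.3 kg. Origin: centre of the underside; z up along the handle
- mat: fixed round cork mat where the press is kept, 110 mm across, 2 mm thick. Origin: centre of its underside
- tin0: small green spice tin with white cap, round, 32 mm across, 49 mm high, about 60 g; grip it at 15 to 40 mm of its height. Origin: centre of its underside; z up. Three to five of the five tins are out, the others are absent
- tin1: another such tin
- tin2: another such tin
- tin3: another such tin
- tin4: another such tin
- timer: red and white kitchen timer, 67 mm across, 50 mm high, a bystander to leave alone. Origin: centre of its underside
- garlic: garlic bulb, 53 mm across, a bystander to leave alone. Origin: centre of its underside
Mind the look-alikes: they are no part of the job. What is shaped like the tin0 but black is not meant. Leave any purple look-alike of the tin3 alone.

How it is judged:
On the way, in this order (a step that is already met when the one before it is completed fails the run):
1. every tin that is out stands upright on the raised tray, let go (x of tin0 in the frame of tray between -0.062 and 0.062 m and y of tin0 in the frame of tray between -0.092 and 0.092 m and z of tin0 in the frame of tray between -0.004 and 0.006 m and angle between each of tin0, tin1, tin2, tin3, tin4's own z axis and vertical below 0.12 rad and x of tin1 in the frame of tray between -0.062 and 0.062 m and y of tin1 in the frame of tray between -0.092 and 0.092 m and z of tin1 in the frame of tray between -0.004 and 0.006 m and x of tin2 in the frame of tray between -0.062 and 0.062 m and y of tin2 in the frame of tray between -0.092 and 0.092 m and z of tin2 in the frame of tray between -0.004 and 0.006 m and x of tin3 in the frame of tray between -0.062 and 0.062 m and y of tin3 in the frame of tray between -0.092 and 0.092 m and z of tin3 in the frame of tray between -0.004 and 0.006 m and x of tin4 in the frame of tray between -0.062 and 0.062 m and y of tin4 in the frame of tray between -0.092 and 0.092 m and z of tin4 in the frame of tray between -0.004 and 0.006 m and contact force between the fingers and tin0 below 0.2 N and contact force between the fingers and tin1 below 0.2 N and contact force between the fingers and tin2 below 0.2 N and contact force between the fingers and tin3 below 0.2 N and contact force between the fingers and tin4 below 0.2 N and value of joint lift below 0.008 m), for 0.2 s.
2. the press, standing on the tray's pad, holds the tray bottomed out and level (more than 4 N, within 2.3 degrees) (value of joint lift above 0.0235 m and angle between tray_pad's own z axis and vertical below 0.04 rad and angle between tamper's own z axis and vertical below 0.1 rad and horizontal distance between tamper and tray_pad below 0.02 m and contact force between tamper and tray above 4 N), for 0.2 s.
3. with the tray down, the lock lever is pressed down past its catch (value of joint lock above 0.54 rad and value of joint lift above 0.0225 m), for 0.2 s.
At the end, for the whole second after the job is handed in: Tray caught at the bottom (lift over 0.0225 m) and level within 2.3 degrees, lever locked (over 0.54 rad), every tin that is out upright (within 7 degrees) and wholly on the tray's floor, and the press upright on the cork mat within 30 mm of its centre, all at rest (all of step 3 and x of tin0 in the frame of tray between -0.062 and 0.062 m and y of tin0 in the frame of tray between -0.092 and 0.092 m and z of tin0 in the frame of tray between -0.004 and 0.006 m and angle between each of tin0, tin1, tin2, tin3, tin4's own z axis and vertical below 0.12 rad and x of tin1 in the frame of tray between -0.062 and 0.062 m and y of tin1 in the frame of tray between -0.092 and 0.092 m and z of tin1 in the frame of tray between -0.004 and 0.006 m and x of tin2 in the frame of tray between -0.062 and 0.062 m and y of tin2 in the frame of tray between -0.092 and 0.092 m and z of tin2 in the frame of tray between -0.004 and 0.006 m and x of tin3 in the frame of tray between -0.062 and 0.062 m and y of tin3 in the frame of tray between -0.092 and 0.092 m and z of tin3 in the frame of tray between -0.004 and 0.006 m and x of tin4 in the frame of tray between -0.062 and 0.062 m and y of tin4 in the frame of tray between -0.092 and 0.092 m and z of tin4 in the frame of tray between -0.004 and 0.006 m and angle between tray_pad's own z axis and vertical below 0.04 rad and horizontal distance between tamper and mat below 0.03 m and angle between tamper's own z axis and vertical below 0.1 rad and height (world z) of tamper below 0.012 m and linear speed of each of tamper, tin0, tin1, tin2, tin3, tin4 below 0.02 m/s); the robot touches nothing.
It fails at once if the tray is rocked more than 5 degrees (angle between tray_pad's own z axis and vertical above 0.087 rad).
It fails at once if a bystander (the timer or the garlic) is moved more than 30 mm (distance of any of timer, garlic from where it was at the start of the episode above 0.03 m).
Of tin0, tin1, tin2, tin3, tin4 only 3 to 5 are there at a start; the rules pass over those that are not, and their reading is None.
At some moment in a run one of tamper may be knocked a few centimetres aside while the robot is not near it.
It also fails if it takes over 210 s, if anything falls off the work surface, if the arm or the gripper's body presses on something with over 40 N, if the wrist force passes 120 N, or if a joint passes its speed limit or range.

ROBOT

A 6-joint arm with a two-finger parallel gripper is mounted at the origin on a cart in front of the work surface, level with it; the furniture and walls round the work are solid. World frame = base frame: x ahead of the robot, y to its left, z up, the work surface at z = 0. Lengths are in m, angles in rad, forces in N, time in s.
With the tool pointing down it reaches from about 0.375 to 0.9 m from the base axis. Payload 3.1 kg.
Tool frame: the origin (TCP) lies on the centre line of the jaws, within the pads' length; the fingertips stand 22 mm ahead of it and the grasp point (between the pads) lies 3 mm ahead of it; z points along the fingers, x is the direction in which the jaws open and shut, and the axes are right-handed (so a half turn about z gives the same grasp; the last joint's range is limited). The gripper opens to 87 mm and grips with 3 to 60 N. Pads are 19 mm wide; open, the fingers measure 117 mm over their backs; the gripper's body (75 mm by 190 mm) begins 51 mm behind the grasp point.
Start: joints at [-1.438, 0.527, 1.433, -0, 1.181, -0.178], TCP at [0.191, -0.595, 0.223] pointing down, gripper open.
Joint ranges: [-3.08, 3.08], [-0.75, 2.2], [0.22, 2.44], [-1.43, 4.57], [0, 2.65], [-2.85, 2.85]. Speed limits (rad/s): [2.79, 2.79, 3.14, 3.14, 3.14, 3.14].

INTERFACE

Orientations are given as a unit quaternion [x, y, z, w].
In Python, from rig import robot, camera, order gives the robot as it stands.
- The arm moves only by the shell command python3 -m pendant 'ROWS' [OPENING] [FORCE]. ROWS is JSON, a list of rows, each a list of 2 entries, a list of its own where there are three numbers: the shift along the tool's x, y, z in mm, then the turn about the tool's z in degrees. A call has 1 to 8 rows; each row shifts and turns the commanded pose from where the row before left it, along the tool's axes as they then stand; what a row does not reach is not made up. A row lasts 1/8 s, in which the tool goes at most 62.5 mm and 10.7 degrees, less where a joint would pass 70% of its speed; a pose out of reach is approached as far as the arm can. A call with a gripper value outside its range is refused whole. OPENING is the finger opening in mm, from 0 to 87, set as the call begins (- or left out, the last holds). The fingers move at their own pace and stop on an object; FORCE is the grip in N (left out, the last holds). Time passes only in rows, so rows that do not move let the fingers close. It gives the time, the measured TCP pose, the force and the opening at its end, in the units of the state.
- robot.get_obs(): the state, without advancing time (a new reading comes with each control period).
- camera(name): name is "scene" or "side" or "wrist"; returns a dict with "pixels" (400x640x3 uint8, blue, green, red), "mtx" (3x3 intrinsics, pixels), "k1" (the pictures are not rectified: a ray, as slopes to the right and down, at radius r is drawn at 1 + k1 r^2 times it, then the intrinsics apply), "R" (3x3) and "t" (3): a world point X has camera coordinates R X + t. Camera axes: x right, y down, z forward; pixel columns grow to the right and rows downward; lengths in m; the calibration is good to about 2 mm. A picture is of the moment at which its call begins. There is no depth.
- order.hand_in(): hands the job in, once; it reports no verdict.
The state is a dict: "time": time; "q": joint angles; "joint_velocities": joint speeds; "joint_torque": joint torques, N m; "position": TCP position; "tool_rot": TCP orientation; "ft_force": force on the tool from outside, world axes, zero at the start; "moment": the same for the moment, N m; "grip_width": finger opening in m.
Only numpy, scipy, OpenCV 4.12 (cv2) and the standard library are available. Lean on these libraries where they do the work, as an engineer would, in place of code of your own. Each camera call takes 0.05 s, during which the arm holds its last target. There are 200 camera calls.

## Working session

There is one attempt and no reset: what is moved stays moved. The work goes in short steps, Python scripts to look and compute and a shell command to move; the robot and the scene stay as the last step left them, time stands still between calls to the robot, and variables do not carry over. Pictures are saved under pics/ and viewed, about 12 in all and at most 16, crops included, and the job is handed in when it is done.

```bash
ls; mkdir -p pics; python3 - <<'E'
from rig import robot,camera
import cv2
o=robot.get_obs();print({k:(v if not hasattr(v,'round') else v) for k,v in o.items()})
for n in("scene","side","wrist"):
    c=camera(n);cv2.imwrite(f"pics/{n}0.png",c["pixels"]);print(n,c["mtx"],c["k1"],c["R"],c["t"])
E
```

```text
pics
{'time': 0.0, 'q': array([-1.43848222e+00,  5.28493906e-01,  1.43388349e+00, -3.24151733e-06,
        1.18136620e+00, -1.78511844e-01]), 'joint_velocities': array([-1.74329987e-05,  4.12854759e-04,  2.39967099e-03,  7.45764314e-04,
       -1.22845773e-03, -5.80597861e-06]), 'joint_torque': array([-2.90528851e-04, -4.40041351e+01, -1.76591778e+01,  6.31905673e-02,
        5.82204515e-02, -1.74255647e-04]), 'position': array([ 0.19107753, -0.59432463,  0.22226056]), 'tool_rot': array([ 8.08036131e-01, -5.89131949e-01, -7.43789317e-04, -7.76799333e-04]), 'ft_force': array([-1.13881398,  0.25964277,  0.07381691]), 'moment': array([ 0.0486701 ,  0.04297386, -0.01361029]), 'grip_width': 0.0867952681211002}
scene [[429.39781573   0.         320.21023385]
 [  0.         429.39781573 201.6287844 ]
 [  0.           0.           1.        ]] -0.0880225355575889 [[ 0.62364429 -0.78157028  0.01468668]
 [-0.3974623  -0.33321624 -0.85497992]
 [ 0.67312073  0.52736594 -0.51845313]] [-0.32555265  0.23440626  0.79492235]
side [[419.73488135   0.         324.34465377]
 [  0.         419.73488135 201.48041696]
 [  0.           0.           1.        ]] -0.018410881603897342 [[-0.84073233 -0.54089054  0.02462881]
 [-0.23469205  0.32304685 -0.9168208 ]
 [ 0.48794343 -0.77658107 -0.39853864]] [0.37454255 0.19484097 0.77556609]
wrist [[357.82282294   0.         320.88316571]
 [  0.         357.82282294 207.14501498]
 [  0.           0.           1.        ]] -0.07558050924071001 [[ 0.30507806 -0.9523267  -0.00111381]
 [-0.92448812 -0.29644028  0.23967662]
 [-0.22858062 -0.07209038 -0.97085214]] [-0.62360217 -0.02834561  0.38901771]
```

View pics/scene0.png

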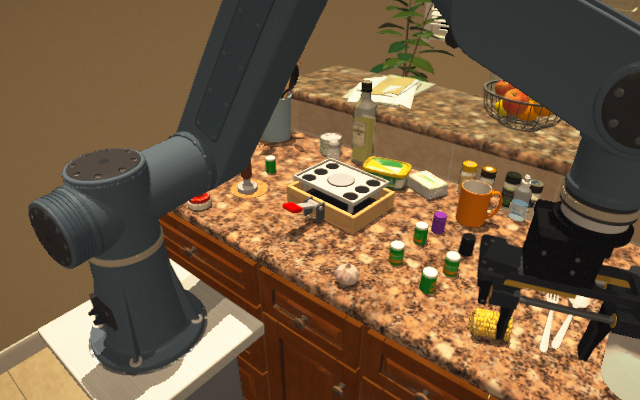

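View pics/side0.png

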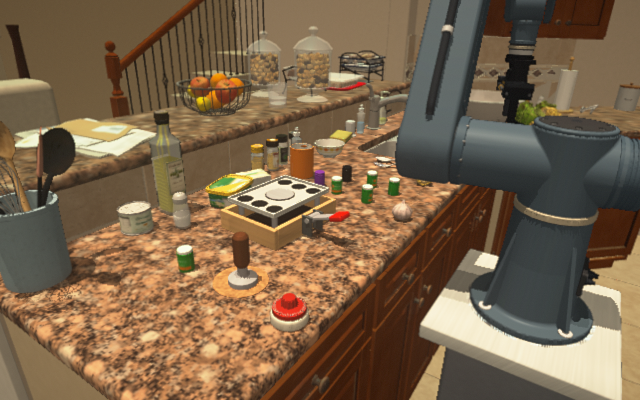

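Scene view: green tins at (270,164), (421,233), (397,252), (452,263) and (428,280). The look-alikes are black (467,244) and purple (439,222). The lift is at (341,195), the red lever at (292,207), the press at (247,178), the timer at (200,201) and the garlic at (347,274). The side view shows the same five tins at (185,258), (337,184), (367,193), (372,177) and (394,187).

```bash
cat > h.py <<'E'
import numpy as np, cv2, itertools
from scipy.optimize import least_squares
def proj(c,X):
    p=np.atleast_2d(X)@c["R"].T+c["t"]; s=p[:,:2]/p[:,2:]
    s=s*(1+c["k1"]*(s**2).sum(1,keepdims=True)); return s@c["mtx"][:2,:2].T+c["mtx"][:2,2]
def ray(c,uv):
    d=(np.array(uv,float)-c["mtx"][:2,2])/c["mtx"][0,0]; s=d.copy()
    for _ in range(20): s=d/(1+c["k1"]*(s@s))
    return -c["R"].T@c["t"], c["R"].T@np.array([*s,1])
def at_z(c,uv,z):
    o,d=ray(c,uv); return o+d*(z-o[2])/d[2]
def tri(obs):  # [(cam,uv),...] -> X, rms px
    o,d=ray(*obs[0]); r=least_squares(lambda X:np.concatenate([(proj(c,X)[0]-uv) for c,uv in obs]),o+d*0.9/np.linalg.norm(d))
    return r.x, np.sqrt((r.fun**2).mean())
def blobs(img,lo,hi,amin=15):
    m=cv2.inRange(cv2.cvtColor(img,cv2.COLOR_BGR2HSV),lo,hi)
    n,l,s,ce=cv2.connectedComponentsWithStats(m)
    return [(ce[i].round(1),s[i].tolist()) for i in range(1,n) if s[i][4]>=amin]
def save(name,img,box,k,out):
    x0,y0,x1,y1=box; cv2.imwrite(out,cv2.resize(img[y0:y1,x0:x1],None,fx=k,fy=k,interpolation=cv2.INTER_CUBIC))
E
python3 - <<'E'
from h import *
from rig import camera
S=camera("scene");D=camera("side")
B={}
for n,c in(("S",S),("D",D)):
    B[n]=[b for b in blobs(c["pixels"],(45,120,40),(75,255,255),25) if 140<b[0][1]<300]
    print(n,[(b[0].tolist(),b[1]) for b in B[n]])
for a in B["S"]:
    for b in B["D"]:
        X,e=tri([(S,a[0]),(D,b[0])])
        if e<4 and -.02<X[2]<.08: print(a[0],b[0],X.round(4),round(e,2))
a=cv2.resize(S["pixels"][140:300,225:485],None,fx=3,fy=3,interpolation=cv2.INTER_CUBIC)
cv2.imwrite("pics/s1.png",a)
b=cv2.resize(D["pixels"][160:330,160:420],None,fx=3,fy=3,interpolation=cv2.INTER_CUBIC)
cv2.imwrite("pics/d1.png",b)
E
```

```text
S [([270.1, 166.4], [266, 160, 10, 13, 103]), ([390.5, 163.2], [379, 160, 23, 8, 94]), ([420.5, 235.4], [414, 227, 14, 18, 145]), ([396.6, 254.0], [390, 247, 14, 13, 106]), ([451.8, 265.0], [445, 258, 15, 13, 117]), ([426.1, 283.9], [420, 272, 17, 22, 185])]
D [([370.9, 178.7], [368, 175, 9, 9, 52]), ([222.6, 181.6], [210, 178, 24, 10, 102]), ([336.7, 184.7], [332, 181, 9, 9, 58]), ([393.0, 188.3], [388, 182, 11, 13, 116]), ([365.5, 195.2], [362, 189, 10, 14, 100]), ([185.3, 259.6], [177, 253, 16, 14, 156])]
[270.1 166.4] [185.3 259.6] [0.6105 0.2688 0.0192] 0.9
[390.5 163.2] [222.6 181.6] [ 0.8132 -0.0397  0.0498] 0.45
[420.5 235.4] [370.9 178.7] [ 0.4886 -0.3002  0.0687] 3.34
[420.5 235.4] [336.7 184.7] [ 0.5728 -0.2694  0.0212] 1.02
[396.6 254. ] [393.  188.3] [ 0.4112 -0.2864  0.0593] 3.03
[396.6 254. ] [365.5 195.2] [ 0.4727 -0.2603  0.0183] 0.27
[451.8 265. ] [370.9 178.7] [ 0.5131 -0.3764  0.0222] 0.8
[451.8 265. ] [365.5 195.2] [ 0.538  -0.3665 -0.0136] 3.93
[426.1 283.9] [393.  188.3] [ 0.4288 -0.3576  0.0159] 0.87
```

View pics/s1.png

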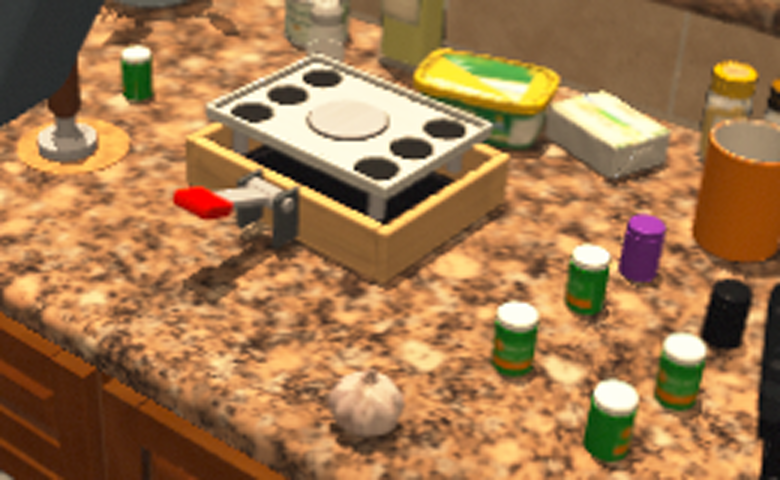

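View pics/d1.png

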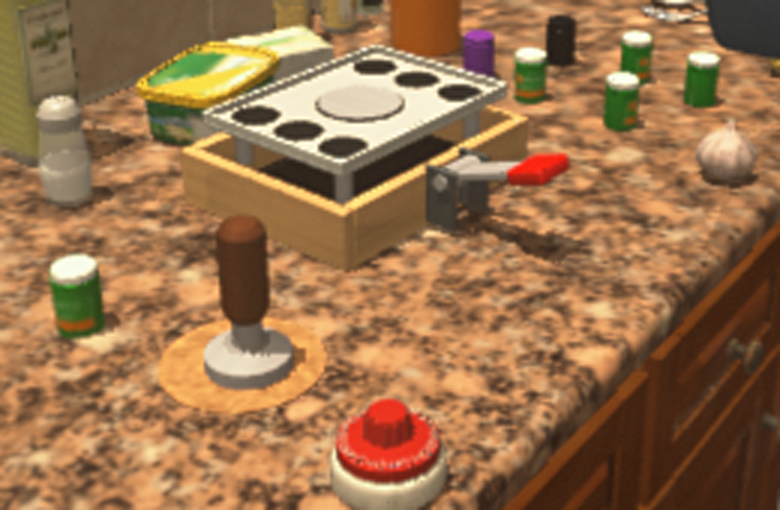

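All five green tins have white caps. The purple one at scene crop (643,247) and the black one at (727,314) don't match, and I'll leave them alone. Next I triangulate the tin caps, tray discs, lever, press and bystanders.

```bash
cat > m.py <<'E'
from h import *
from rig import camera
S=camera("scene");D=camera("side")
f=lambda uv,o:(np.array(uv)+.5)/3-.5+np.array(o)
s=lambda *uv:(S,f(uv,(225,140))); d=lambda *uv:(D,f(uv,(160,160)))
P={"A":(s(591,256),d(531,57)),"B":(s(517,314),d(622,82)),"C":(s(684,346),d(637,41)),"D":(s(614,392),d(703,62)),"E":(s(138,54),d(75,269)),
"pad":(s(348,119),d(360,102)),"lever":(s(202,198),d(541,166)),"mat":(s(74,146),d(243,364)),"base":(s(68,136),d(248,353)),
"garlic":(s(367,405),d(726,152)),"purple":(s(645,225),d(480,37)),"black":(s(732,291),d(562,21))}
for k,o in P.items():
    X,e=tri(o); print(k,X.round(4),round(e,2))
disc=[((-48,72),s(253,112),d(344,146)),((0,72),s(290,95),d(299,130)),((48,72),s(323,78),d(256,116)),((-48,-72),s(377,168),d(460,92)),((0,-72),s(412,148),d(417,79)),((48,-72),s(446,129),d(376,67))]
def W(p,xy):
    c,n=np.cos(p[3]),np.sin(p[3]);x,y=np.array(xy)/1e3
    return np.array([p[0]+c*x-n*y,p[1]+n*x+c*y,p[2]])
r=least_squares(lambda p:np.concatenate([proj(c,W(p,xy))[0]-uv for xy,*o in disc for c,uv in o]),[.65,.05,.075,0])
print("tray",r.x.round(4),"rms",np.sqrt((r.fun**2).mean()).round(2))
for xy,*o in disc: print(xy,W(r.x,xy).round(4))
p=r.x.copy();p[2]=.077;print("lever from tray",W(p,(-106-70,0)).round(4),"pad exp",W(p,(0,0)).round(4))
E
python3 m.py
```

```text
A [ 0.5748 -0.2663  0.0455] 0.03
B [ 0.4699 -0.2591  0.0457] 0.0
C [ 0.5123 -0.3731  0.0459] 0.22
D [ 0.4318 -0.3568  0.0467] 0.43
E [0.611  0.2677 0.0447] 0.01
pad [ 0.5893 -0.0151  0.0767] 0.26
lever [ 0.4078 -0.003   0.0741] 0.1
mat [ 4.891e-01  2.382e-01 -4.000e-04] 0.04
base [0.4829 0.2396 0.0117] 0.18
garlic [ 0.3421 -0.2162  0.0213] 0.57
purple [ 0.6441 -0.2806  0.0468] 0.15
black [ 0.6008 -0.374   0.047 ] 0.24
tray [ 0.589  -0.0159  0.0754 -0.0722] rms 0.25
(-48, 72) [0.5464 0.0594 0.0754]
(0, 72) [0.5942 0.056  0.0754]
(48, 72) [0.6421 0.0525 0.0754]
(-48, -72) [ 0.536  -0.0842  0.0754]
(0, -72) [ 0.5838 -0.0877  0.0754]
(48, -72) [ 0.6317 -0.0911  0.0754]
lever from tray [ 0.4135 -0.0032  0.077 ] pad exp [ 0.589  -0.0159  0.077 ]
```

Heights, tray size and yaw all agree: tin caps measure 45–47 mm against 49 mm in the text, the tray floor is at 75.4 mm, the pad at 76.7 mm and the lever pad at 74 mm. I'll write a delta helper and make the first move, to above tin D with the jaws along the tray's y.

```bash
cat > go.py <<'E'
# python3 go.py x y z [heading_deg of tool x]  -> remaining shift in tool mm (after the turn), turn deg
import sys,numpy as np
from rig import robot
from scipy.spatial.transform import Rotation as Ro
o=robot.get_obs(); R=Ro.from_quat(o["tool_rot"]).as_matrix(); p=np.array(o["position"])
h=np.degrees(np.arctan2(R[1,0],R[0,0])); a=list(map(float,sys.argv[1:]))
hd=a[3] if len(a)>3 else -94.1
d=np.array(a[:3])-p; g=lambda h:np.array([[np.cos(h),np.sin(h),0],[np.sin(h),-np.cos(h),0],[0,0,-1]])@d*1e3
print("t",round(o["time"],2),"pos",p.round(4),"hd",h.round(2),"tilt",np.degrees(np.arccos(-R[2,2])).round(2),"F",np.round(o["ft_force"],1),"w",round(o["grip_width"]*1e3,1))
print("turn",round(h-hd,1),"shift after turn",g(np.radians(hd)).round(1),"| shift at current heading",g(np.radians(h)).round(1))
E
python3 go.py .432 -.357 .2; python3 -m pendant '[[[0,0,0],8],[[0,0,0],8],[[0,0,0],6],[[0,0,0],0]]' 60; python3 go.py .432 -.357 .2
```

```text
t 0.35 pos [ 0.1911 -0.5949  0.223 ] hd -72.19 tilt 0.03 F [ 0.4  0.  -0.4] w 87.0
turn 21.9 shift after turn [-254.5 -223.3   23. ] | shift at current heading [-152.8 -302.1   23. ]
time: 0.85
position: [0.1912, -0.595, 0.2232]
tool_rot: [-0.681, 0.732, 0.0, 0.0]
ft_force: [-1.0, 0.6, 0.0]
grip_width: 0.0619
t 0.85 pos [ 0.1912 -0.595   0.2232] hd -94.12 tilt 0.01 F [-1.   0.6  0. ] w 61.9
turn -0.0 shift after turn [-254.6 -223.2   23.2] | shift at current heading [-254.7 -223.1   23.2]
```

```bash
python3 -m pendant '[[[-37,-32,0],0],[[-37,-32,0],0],[[-37,-32,0],0],[[-37,-32,0],0],[[-37,-32,0],0],[[-37,-32,0],0],[[-33,-31,23],0],[[0,0,0],0]]'; python3 go.py .432 -.357 .2; python3 - <<'E'
from h import *
from rig import camera
c=camera("wrist"); cv2.imwrite("pics/w1.png",c["pixels"])
print(-c["R"].T@c["t"])
for n,X in dict(A=(.5748,-.2663),B=(.4699,-.2591),C=(.5123,-.3731),D=(.4318,-.3568)).items(): print(n,proj(c,[*X,.049]).round(1),proj(c,[*X,0]).round(1))
E
```

```text
time: 1.85
position: [0.4331, -0.3535, 0.1988]
tool_rot: [-0.683, 0.73, 0.002, 0.0]
ft_force: [-0.5, -0.0, -0.6]
grip_width: 0.06
t 1.85 pos [ 0.4331 -0.3535  0.1988] hd -93.82 tilt 0.24 F [-0.5 -0.  -0.6] w 60.0
turn 0.3 shift after turn [ 3.5  0.9 -1.2] | shift at current heading [ 3.5  0.9 -1.2]
[ 0.49831188 -0.35791439  0.36003058]
A [[204.   32.1]] [[220.4  43.9]]
B [[211.4 159.9]] [[225.9 154.3]]
C [[338.8 100.1]] [[336.5 102.6]]
D [[325.6 194.9]] [[325.1 184.9]]
```

View pics/w1.png

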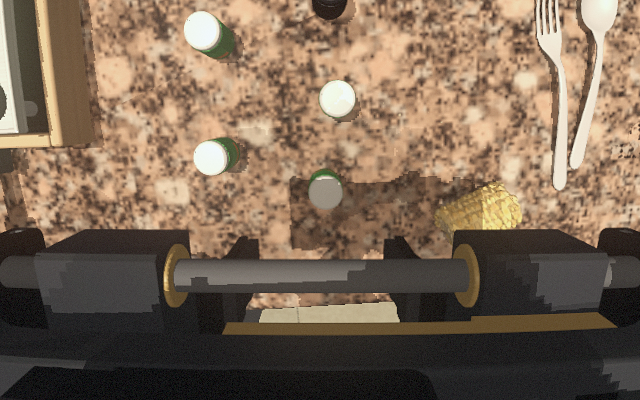

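The wrist view shows the caps at A (204,33), B (211,157), C (338,99) and D (325,190). The predictions are within 1–5 px, so D sits about 3 mm further in x, at 0.4345. I'll descend on D and grip.

```bash
python3 -m pendant '[[[3,-2,0],0.3],[[0,0,35],0],[[0,0,35],0],[[0,0,35],0],[[0,0,35],0],[[0,0,25],0],[[0,0,0],0],[[0,0,0],0]]' 60 ; python3 go.py .4345 -.357 .031
```

```text
time: 2.9
position: [0.4342, -0.3618, 0.0362]
tool_rot: [-0.678, 0.735, -0.001, -0.0]
ft_force: [0.1, -0.1, 0.6]
grip_width: 0.0603
t 2.9 pos [ 0.4342 -0.3618  0.0362] hd -94.56 tilt 0.13 F [ 0.1 -0.1  0.6] w 60.3
turn -0.5 shift after turn [-4.8  0.   5.2] | shift at current heading [-4.8  0.1  5.2]
```

```bash
python3 -m pendant '[[[-5,0,5],-0.5],[[0,0,0],0],[[0,0,0],0]]' ; python3 go.py .4345 -.357 .031;  python3 -m pendant '[[[0,0,0],0],[[0,0,0],0],[[0,0,0],0],[[0,0,0],0]]' 20 15; python3 go.py .4345 -.357 .031
```

```text
time: 3.28
position: [0.4346, -0.3552, 0.0307]
tool_rot: [-0.682, 0.731, -0.0, -0.0]
ft_force: [-0.8, -0.3, -0.3]
grip_width: 0.06
t 3.27 pos [ 0.4346 -0.3552  0.0307] hd -93.97 tilt 0.05 F [-0.8 -0.3 -0.3] w 60.0
turn 0.1 shift after turn [ 1.8  0.  -0.3] | shift at current heading [ 1.8  0.  -0.3]
time: 3.78
position: [0.4344, -0.3553, 0.0303]
tool_rot: [-0.682, 0.731, -0.0, -0.0]
ft_force: [-0.3, 0.2, 0.2]
grip_width: 0.0312
t 3.77 pos [ 0.4344 -0.3553  0.0303] hd -93.99 tilt 0.01 F [-0.3  0.2  0.2] w 31.2
turn 0.1 shift after turn [ 1.7 -0.2 -0.7] | shift at current heading [ 1.7 -0.2 -0.7]
```

```bash
python3 -m pendant '[[[0,0,-20],0],[[0,0,-35],0],[[0,0,-35],0],[[0,0,-35],0],[[0,0,-35],0],[[0,0,0],0]]';  python3 -m pendant '[[[-40,-12,0],0],[[-40,-12,0],0],[[-40,-12,0],0],[[-40,-12,0],0],[[-40,-12,0],0],[[-40,-12,0],0],[[-38,-10,0],0],[[0,0,0],0]]'; python3 -m pendant '[[[0,0,0],0],[[0,0,0],0]]' ; python3 go.py .536 -.0842 .107
```

```text
time: 4.53
position: [0.4356, -0.3566, 0.193]
tool_rot: [-0.682, 0.731, -0.003, -0.0]
ft_force: [0.3, -0.3, -0.9]
grip_width: 0.0312
time: 5.52
position: [0.5348, -0.0808, 0.1887]
tool_rot: [-0.684, 0.73, 0.002, -0.001]
ft_force: [-0.6, 0.1, -1.6]
grip_width: 0.0313
time: 5.78
position: [0.535, -0.0845, 0.1898]
tool_rot: [-0.682, 0.732, 0.0, -0.0]
ft_force: [1.0, -0.4, -0.9]
grip_width: 0.031
t 5.78 pos [ 0.535  -0.0845  0.1898] hd -94.07 tilt 0.06 F [ 1.  -0.4 -0.9] w 31.0
turn 0.0 shift after turn [-0.4 -0.9 82.8] | shift at current heading [-0.4 -0.9 82.8]
```

```bash
python3 -m pendant '[[[0,-1,25],0],[[0,0,25],0],[[0,0,18],0],[[0,0,10],0],[[0,0,4],0],[[0,0,0],0],[[0,0,0],0],[[0,0,0],0]]'; python3 go.py .536 -.0842 .106
```

```text
time: 6.78
position: [0.5369, -0.0837, 0.1088]
tool_rot: [-0.682, 0.731, -0.001, 0.0]
ft_force: [0.0, 0.3, -0.6]
grip_width: 0.031
t 6.78 pos [ 0.5369 -0.0837  0.1088] hd -93.98 tilt 0.07 F [ 0.   0.3 -0.6] w 31.0
turn 0.1 shift after turn [0.6 0.9 2.8] | shift at current heading [0.6 0.9 2.8]
```

```bash
python3 -m pendant '[[[0,0,2],0],[[0,0,0],0],[[0,0,0],0]]'; python3 -m pendant '[[[0,0,0],0],[[0,0,0],0],[[0,0,0],0],[[0,0,0],0]]' 48; python3 -m pendant '[[[0,0,-10],0],[[0,0,-25],0],[[0,0,-35],0],[[0,0,-25],0],[[0,0,0],0]]'; python3 go.py .512 -.373 .2;python3 - <<'E'
from h import *
from rig import camera
S=camera("scene")["pixels"];D=camera("side")["pixels"]
cv2.imwrite("pics/p1.png",cv2.resize(np.hstack([S[140:300,225:485],D[140:300,160:420]]),None,fx=1.5,fy=1.5))
E
```

```text
time: 7.15
position: [0.5365, -0.0836, 0.1062]
tool_rot: [-0.682, 0.731, 0.0, -0.0]
ft_force: [0.2, -0.3, -0.5]
grip_width: 0.0312
time: 7.65
position: [0.5365, -0.0836, 0.1063]
tool_rot: [-0.682, 0.731, -0.0, 0.0]
ft_force: [0.2, 0.4, 0.8]
grip_width: 0.0478
time: 8.28
position: [0.5381, -0.0841, 0.2038]
tool_rot: [-0.682, 0.731, -0.003, 0.001]
ft_force: [-0.3, 0.1, -0.9]
grip_width: 0.0483
t 8.28 pos [ 0.5381 -0.0841  0.2038] hd -93.99 tilt 0.34 F [-0.3  0.1 -0.9] w 48.3
turn 0.1 shift after turn [290.    5.4   3.8] | shift at current heading [290.    6.    3.8]
```

View pics/p1.png

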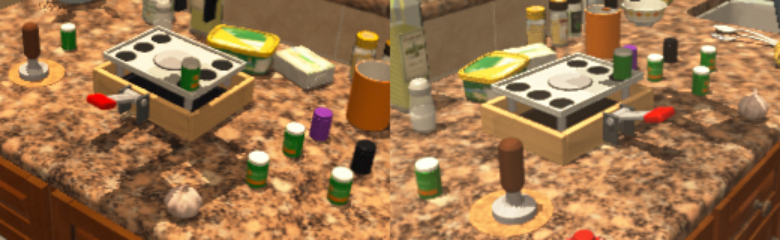

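Tin D stands upright on the near −y disc: left panel (190,75), right panel (622,65). Next is tin C.

```bash
python3 -m pendant '[[[42,1,0],0],[[42,1,0],0],[[42,1,0],0],[[42,1,0],0],[[42,1,0],0],[[42,0,0],0],[[38,0,0],0],[[0,0,0],0]]' 60; python3 -m pendant '[[[0,0,0],0],[[0,0,0],0]]' ; python3 go.py .513 -.373 .031
```

```text
time: 9.38
position: [0.5103, -0.3751, 0.1993]
tool_rot: [-0.681, 0.733, 0.001, -0.0]
ft_force: [-0.3, 0.3, -0.3]
grip_width: 0.0598
time: 9.62
position: [0.5111, -0.3709, 0.2006]
tool_rot: [-0.682, 0.731, 0.001, 0.0]
ft_force: [0.1, 0.8, 0.6]
grip_width: 0.06
t 9.62 pos [ 0.5111 -0.3709  0.2006] hd -93.92 tilt 0.12 F [0.1 0.8 0.6] w 60.0
turn 0.2 shift after turn [  1.9  -2.  169.6] | shift at current heading [  1.9  -2.  169.6]
```

```bash
python3 -m pendant '[[[2,-2,30],0],[[0,0,35],0],[[0,0,35],0],[[0,0,35],0],[[0,0,25],0],[[0,0,9],0],[[0,0,0],0],[[0,0,0],0]]'; python3 go.py .513 -.373 .031; python3 -m pendant '[[[0,0,0],0],[[0,0,0],0],[[0,0,0],0],[[0,0,0],0]]' 20 15;  python3 go.py .513 -.373 .031; python3 -m pendant '[[[0,0,-20],0],[[0,0,-35],0],[[0,0,-35],0],[[0,0,-35],0],[[0,0,-35],0],[[0,0,0],0]]'; python3 go.py .6317 -.0911 .106
```

```text
time: 10.62
position: [0.514, -0.3751, 0.0335]
tool_rot: [-0.682, 0.731, -0.001, 0.0]
ft_force: [0.1, -1.1, 0.0]
grip_width: 0.0601
t 10.62 pos [ 0.514  -0.3751  0.0335] hd -93.97 tilt 0.14 F [ 0.1 -1.1  0. ] w 60.1
turn 0.1 shift after turn [-2.   1.2  2.5] | shift at current heading [-2.   1.2  2.5]
time: 11.12
position: [0.5132, -0.3746, 0.0324]
tool_rot: [-0.682, 0.731, 0.0, 0.0]
ft_force: [0.4, -0.7, 0.8]
grip_width: 0.0312
t 11.12 pos [ 0.5132 -0.3746  0.0324] hd -94.0 tilt 0.01 F [ 0.4 -0.7  0.8] w 31.2
turn 0.1 shift after turn [-1.6  0.3  1.4] | shift at current heading [-1.6  0.3  1.4]
time: 11.88
position: [0.515, -0.3765, 0.1969]
tool_rot: [-0.682, 0.731, -0.005, 0.0]
ft_force: [-0.9, -0.4, -1.0]
grip_width: 0.0315
t 11.88 pos [ 0.515  -0.3765  0.1969] hd -93.99 tilt 0.52 F [-0.9 -0.4 -1. ] w 31.5
turn 0.1 shift after turn [-293.   -96.    90.9] | shift at current heading [-292.8  -96.6   90.9]
```

```bash
python3 -m pendant '[[[-42,-14,0],0],[[-42,-14,0],0],[[-42,-14,0],0],[[-42,-14,0],0],[[-42,-14,0],0],[[-42,-14,0],0],[[-39,-13,0],0],[[0,0,0],0]]'; python3 -m pendant '[[[0,0,0],0],[[0,0,0],0]]' ; python3 go.py .6317 -.0911 .108
```

```text
time: 12.88
position: [0.6301, -0.0879, 0.1912]
tool_rot: [-0.684, 0.73, 0.001, -0.0]
ft_force: [0.2, -0.2, 0.4]
grip_width: 0.031
time: 13.12
position: [0.6296, -0.0923, 0.1919]
tool_rot: [-0.681, 0.732, 0.0, -0.0]
ft_force: [0.5, -1.1, -0.2]
grip_width: 0.0311
t 13.12 pos [ 0.6296 -0.0923  0.1919] hd -94.08 tilt 0.05 F [ 0.5 -1.1 -0.2] w 31.1
turn 0.0 shift after turn [-1.4 -2.  83.9] | shift at current heading [-1.4 -2.  83.9]
```

```bash
python3 -m pendant '[[[-1,-2,25],0],[[0,0,25],0],[[0,0,18],0],[[0,0,10],0],[[0,0,5],0],[[0,0,0],0],[[0,0,0],0],[[0,0,0],0]]'; python3 -m pendant '[[[0,0,0],0]]'; python3 go.py .6317 -.0911 .108
```

```text
time: 14.12
position: [0.6327, -0.0903, 0.11]
tool_rot: [-0.682, 0.731, -0.001, 0.0]
ft_force: [-0.0, -0.4, -0.3]
grip_width: 0.0311
time: 14.25
position: [0.6325, -0.0903, 0.1097]
tool_rot: [-0.682, 0.731, -0.0, 0.0]
ft_force: [0.9, 0.0, -0.7]
grip_width: 0.0311
t 14.25 pos [ 0.6325 -0.0903  0.1097] hd -93.99 tilt 0.04 F [ 0.9  0.  -0.7] w 31.1
turn 0.1 shift after turn [0.9 0.7 1.7] | shift at current heading [0.9 0.7 1.7]
```

```bash
python3 -m pendant '[[[0,0,1.5],0],[[0,0,0],0],[[0,0,0],0]]'; python3 -m pendant '[[[0,0,0],0],[[0,0,0],0],[[0,0,0],0],[[0,0,0],0]]' 48; python3 -m pendant '[[[0,0,-10],0],[[0,0,-25],0],[[0,0,-35],0],[[0,0,-25],0],[[0,0,0],0],[[0,0,0],0]]'; python3 go.py .472 -.259 .031
```

```text
time: 14.62
position: [0.6322, -0.0903, 0.1077]
tool_rot: [-0.682, 0.731, 0.0, -0.0]
ft_force: [0.3, -0.1, 0.5]
grip_width: 0.031
time: 15.12
position: [0.6323, -0.0903, 0.1078]
tool_rot: [-0.682, 0.731, -0.0, 0.0]
ft_force: [-0.5, -0.7, 0.6]
grip_width: 0.0478
time: 15.88
position: [0.6316, -0.0901, 0.2021]
tool_rot: [-0.682, 0.731, 0.001, -0.0]
ft_force: [0.7, -0.2, -1.1]
grip_width: 0.0482
t 15.88 pos [ 0.6316 -0.0901  0.2021] hd -93.99 tilt 0.08 F [ 0.7 -0.2 -1.1] w 48.2
turn 0.1 shift after turn [179.9 147.1 171.1] | shift at current heading [179.6 147.4 171.1]
```

```bash
python3 -m pendant '[[[36,30,0],0],[[36,30,0],0],[[36,29,0],0],[[36,29,0],0],[[36,29,0],0],[[0,0,0],0],[[0,0,0],0],[[0,0,0],0]]' 60; python3 go.py .472 -.259 .031; python3 -m pendant '[[[0,0,30],0],[[0,0,35],0],[[0,0,35],0],[[0,0,35],0],[[0,0,25],0],[[0,0,10],0],[[0,0,0],0],[[0,0,0],0]]'; python3 go.py .472 -.259 .031
```

```text
time: 16.88
position: [0.4736, -0.2586, 0.2022]
tool_rot: [-0.683, 0.731, 0.0, 0.0]
ft_force: [-0.0, -0.2, 0.7]
grip_width: 0.0601
t 16.88 pos [ 0.4736 -0.2586  0.2022] hd -93.91 tilt 0.06 F [-0.  -0.2  0.7] w 60.1
turn 0.2 shift after turn [  0.5   1.6 171.2] | shift at current heading [  0.5   1.6 171.2]
time: 17.88
position: [0.474, -0.2599, 0.0336]
tool_rot: [-0.682, 0.731, -0.001, 0.0]
ft_force: [-0.9, 0.5, 0.6]
grip_width: 0.0601
t 17.88 pos [ 0.474  -0.2599  0.0336] hd -93.96 tilt 0.11 F [-0.9  0.5  0.6] w 60.1
turn 0.1 shift after turn [-0.7  2.   2.6] | shift at current heading [-0.7  2.   2.6]
```

```bash
python3 -m pendant '[[[0,2,1],0],[[0,0,0],0],[[0,0,0],0],[[0,0,0],0],[[0,0,0],0]]' 20 15;  python3 go.py .472 -.259 .031; python3 -m pendant '[[[0,0,-20],0],[[0,0,-35],0],[[0,0,-35],0],[[0,0,-35],0],[[0,0,-35],0],[[0,0,0],0],[[0,0,0],0]]'; python3 go.py .5838 -.0877 .107
```

```text
time: 18.5
position: [0.4712, -0.2595, 0.0319]
tool_rot: [-0.682, 0.731, -0.0, 0.0]
ft_force: [0.2, 1.0, 2.2]
grip_width: 0.0309
t 18.5 pos [ 0.4712 -0.2595  0.0319] hd -93.99 tilt 0.01 F [0.2 1.  2.2] w 30.9
turn 0.1 shift after turn [-0.5 -0.8  0.9] | shift at current heading [-0.5 -0.8  0.9]
time: 19.38
position: [0.4705, -0.259, 0.191]
tool_rot: [-0.682, 0.731, 0.001, -0.0]
ft_force: [-0.2, 0.9, -0.8]
grip_width: 0.0311
t 19.38 pos [ 0.4705 -0.259   0.191 ] hd -93.99 tilt 0.1 F [-0.2  0.9 -0.8] w 31.1
turn 0.1 shift after turn [-178.9 -100.8   84. ] | shift at current heading [-178.7 -101.1   84. ]
```

```bash
python3 -m pendant '[[[-36,-20,0],0],[[-36,-20,0],0],[[-36,-20,0],0],[[-36,-20,0],0],[[-35,-21,0],0],[[0,0,0],0],[[0,0,0],0],[[0,0,0],0]]'; python3 go.py .5838 -.0877 .1075;  python3 -m pendant '[[[0,0,25],0],[[0,0,25],0],[[0,0,15],0],[[0,0,8],0],[[0,0,4],0],[[0,0,0],0],[[0,0,0],0],[[0,0,0],0]]'; python3 go.py .5838 -.0877 .1075
```

```text
time: 20.38
position: [0.5834, -0.0888, 0.191]
tool_rot: [-0.682, 0.732, 0.001, -0.001]
ft_force: [0.2, -0.2, -0.5]
grip_width: 0.031
t 20.38 pos [ 0.5834 -0.0888  0.191 ] hd -94.07 tilt 0.11 F [ 0.2 -0.2 -0.5] w 31.0
turn 0.0 shift after turn [-1.1 -0.4 83.5] | shift at current heading [-1.1 -0.4 83.5]
time: 21.38
position: [0.5847, -0.088, 0.1153]
tool_rot: [-0.682, 0.731, -0.0, 0.0]
ft_force: [-0.1, -1.1, -0.3]
grip_width: 0.0311
t 21.38 pos [ 0.5847 -0.088   0.1153] hd -93.98 tilt 0.06 F [-0.1 -1.1 -0.3] w 31.1
turn 0.1 shift after turn [-0.2  0.9  7.8] | shift at current heading [-0.2  0.9  7.8]
```

```bash
python3 -m pendant '[[[0,0,4],0],[[0,0,3],0],[[0,0,0],0],[[0,0,0],0],[[0,0,0],0]]'; python3 -m pendant '[[[0,0,0],0],[[0,0,0],0],[[0,0,0],0],[[0,0,0],0]]' 48; python3 -m pendant '[[[0,0,-10],0],[[0,0,-25],0],[[0,0,-35],0],[[0,0,-25],0],[[0,0,0],0],[[0,0,0],0]]'; python3 go.py .5755 -.2665 .031
```

```text
time: 22.0
position: [0.5844, -0.088, 0.1078]
tool_rot: [-0.682, 0.731, -0.0, 0.0]
ft_force: [-0.7, 0.4, -0.3]
grip_width: 0.0307
time: 22.5
position: [0.5844, -0.0879, 0.1078]
tool_rot: [-0.682, 0.731, -0.0, 0.0]
ft_force: [-0.3, -0.7, 0.2]
grip_width: 0.047
time: 23.25
position: [0.5837, -0.0877, 0.2022]
tool_rot: [-0.682, 0.731, 0.001, -0.0]
ft_force: [0.1, -0.5, -0.2]
grip_width: 0.0482
t 23.25 pos [ 0.5837 -0.0877  0.2022] hd -93.99 tilt 0.07 F [ 0.1 -0.5 -0.2] w 48.2
turn 0.1 shift after turn [178.9  -4.6 171.2] | shift at current heading [178.9  -4.3 171.2]
```

```bash
python3 -m pendant '[[[36,-1,0],0],[[36,-1,0],0],[[36,-1,0],0],[[36,-1,0],0],[[35,0,0],0],[[0,0,0],0],[[0,0,0],0],[[0,0,0],0]]' 60; python3 go.py .5755 -.2665 .031; python3 -m pendant '[[[0,0,30],0],[[0,0,35],0],[[0,0,35],0],[[0,0,35],0],[[0,0,25],0],[[0,0,10],0],[[0,0,0],0],[[0,0,0],0]]'; python3 go.py .5755 -.2665 .031
```

```text
time: 24.25
position: [0.5756, -0.2653, 0.2021]
tool_rot: [-0.682, 0.731, 0.001, -0.0]
ft_force: [-0.1, -0.4, 0.1]
grip_width: 0.0598
t 24.25 pos [ 0.5756 -0.2653  0.2021] hd -93.92 tilt 0.11 F [-0.1 -0.4  0.1] w 59.8
turn 0.2 shift after turn [  1.2  -0.  171.1] | shift at current heading [  1.2  -0.  171.1]
time: 25.25
position: [0.5768, -0.2671, 0.034]
tool_rot: [-0.682, 0.731, -0.001, 0.0]
ft_force: [-0.1, 0.1, 0.8]
grip_width: 0.0597
t 25.25 pos [ 0.5768 -0.2671  0.034 ] hd -93.97 tilt 0.14 F [-0.1  0.1  0.8] w 59.7
turn 0.1 shift after turn [-0.5  1.3  3. ] | shift at current heading [-0.5  1.3  3. ]
```

```bash
python3 -m pendant '[[[0,1,1],0],[[0,0,0],0],[[0,0,0],0],[[0,0,0],0],[[0,0,0],0]]' 20 15;  python3 go.py .5755 -.2665 .031; python3 -m pendant '[[[0,0,-20],0],[[0,0,-35],0],[[0,0,-35],0],[[0,0,-35],0],[[0,0,-35],0],[[0,0,0],0],[[0,0,0],0]]'; python3 go.py .6421 .0525 .107
```

```text
time: 25.88
position: [0.575, -0.2667, 0.0319]
tool_rot: [-0.682, 0.731, -0.0, 0.0]
ft_force: [0.4, 0.2, 1.0]
grip_width: 0.0311
t 25.88 pos [ 0.575  -0.2667  0.0319] hd -94.0 tilt 0.02 F [0.4 0.2 1. ] w 31.1
turn 0.1 shift after turn [-0.3 -0.5  0.9] | shift at current heading [-0.3 -0.5  0.9]
time: 26.75
position: [0.5743, -0.2664, 0.1916]
tool_rot: [-0.682, 0.731, 0.0, -0.0]
ft_force: [0.2, 0.4, -0.5]
grip_width: 0.0315
t 26.75 pos [ 0.5743 -0.2664  0.1916] hd -93.99 tilt 0.05 F [ 0.2  0.4 -0.5] w 31.5
turn 0.1 shift after turn [-322.9  -44.9   84.6] | shift at current heading [-322.8  -45.5   84.6]
```

```bash
python3 -m pendant '[[[-40,-6,0],0],[[-41,-6,0],0],[[-41,-6,0],0],[[-41,-6,0],0],[[-40,-5,0],0],[[-40,-5,0],0],[[-40,-5,0],0],[[-40,-6,0],0]]'; python3 -m pendant '[[[0,0,0],0],[[0,0,0],0],[[0,0,0],0]]'; python3 go.py .6421 .0525 .1075;  python3 -m pendant '[[[0,0,25],0],[[0,0,25],0],[[0,0,15],0],[[0,0,9],0],[[0,0,5],0],[[0,0,2],0],[[0,0,0],0],[[0,0,0],0]]'; python3 go.py .6421 .0525 .1075
```

```text
time: 27.75
position: [0.641, 0.0537, 0.1896]
tool_rot: [-0.682, 0.731, 0.002, -0.001]
ft_force: [0.8, -1.5, -1.3]
grip_width: 0.0312
time: 28.12
position: [0.6418, 0.0512, 0.1911]
tool_rot: [-0.682, 0.732, 0.0, -0.001]
ft_force: [-0.5, -0.1, -0.3]
grip_width: 0.0308
t 28.12 pos [0.6418 0.0512 0.1911] hd -94.07 tilt 0.09 F [-0.5 -0.1 -0.3] w 30.8
turn 0.0 shift after turn [-1.3 -0.2 83.6] | shift at current heading [-1.3 -0.2 83.6]
time: 29.12
position: [0.6427, 0.0524, 0.1113]
tool_rot: [-0.682, 0.731, -0.0, 0.0]
ft_force: [0.2, 0.8, 0.2]
grip_width: 0.0311
t 29.12 pos [0.6427 0.0524 0.1113] hd -93.99 tilt 0.07 F [0.2 0.8 0.2] w 31.1
turn 0.1 shift after turn [-0.1  0.6  3.8] | shift at current heading [-0.1  0.6  3.8]
```

```bash
python3 -m pendant '[[[0,0,2],0],[[0,0,0],0],[[0,0,0],0],[[0,0,0],0]]'; python3 -m pendant '[[[0,0,0],0],[[0,0,0],0],[[0,0,0],0],[[0,0,0],0]]' 48; python3 -m pendant '[[[0,0,-10],0],[[0,0,-25],0],[[0,0,-35],0],[[0,0,-25],0],[[0,0,0],0],[[0,0,0],0]]'; python3 go.py .611 .268 .031; python3 - <<'E'
from h import *
from rig import camera
c=camera("wrist");S=camera("scene")["pixels"];D=camera("side")["pixels"]
print("E pred",proj(c,[.611,.268,.049]).round(1),"mat",proj(c,[.489,.238,.002]),"base",proj(c,[.483,.2396,.012]))
z=lambda a:cv2.resize(a,(390,240))
cv2.imwrite("pics/p2.png",np.vstack([np.hstack([z(S[140:300,225:485]),z(D[160:320,160:420])]),cv2.resize(c["pixels"],(780,488))[:300]]))
E
```

```text
time: 29.62
position: [0.6423, 0.0524, 0.1088]
tool_rot: [-0.682, 0.731, -0.0, 0.0]
ft_force: [-0.0, 0.3, -0.2]
grip_width: 0.0311
time: 30.12
position: [0.6422, 0.0524, 0.1087]
tool_rot: [-0.682, 0.731, 0.0, -0.0]
ft_force: [0.4, 0.2, 0.1]
grip_width: 0.0475
time: 30.88
position: [0.6415, 0.0524, 0.2031]
tool_rot: [-0.682, 0.731, 0.001, -0.0]
ft_force: [-1.4, -0.4, -0.6]
grip_width: 0.0478
t 30.88 pos [0.6415 0.0524 0.2031] hd -93.99 tilt 0.08 F [-1.4 -0.4 -0.6] w 47.8
turn 0.1 shift after turn [-212.9   45.9  172.1] | shift at current heading [-212.9   45.5  172.1]
E pred [[ 99.5 240. ]] mat [[171.30634281 324.21377297]] base [[167.54569068 333.64609177]]
```

View pics/p2.png

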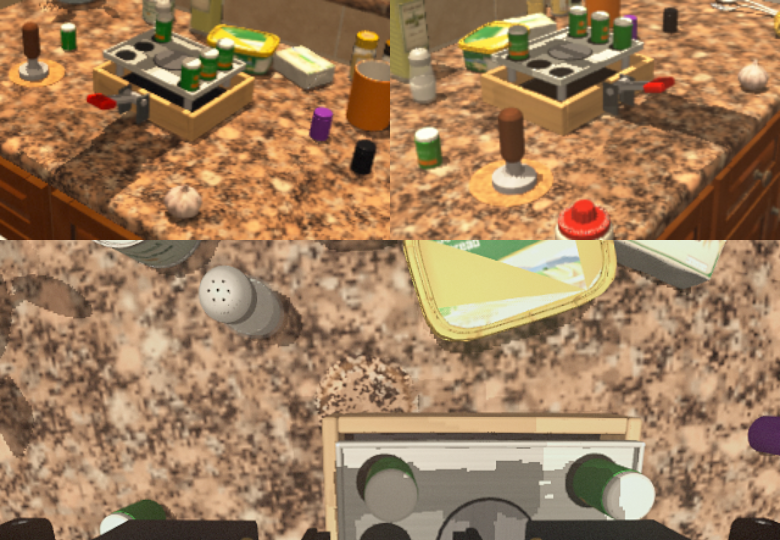

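Four tins are upright on the tray. Tin E is where predicted. I check how close the salt shaker (780-px view at (228,290)) is, then move above E.

```bash
cat > sh.py <<'E'
exec(open("m.py").read().split("P={")[0])
for n,o in dict(shaker_top=(s(327,3),d(58,101)),shaker_mid=(s(325,40),d(66,180))).items(): print(n,tri(o))
E
python3 sh.py; python3 -m pendant '[[[-36,8,0],0],[[-36,8,0],0],[[-36,8,0],0],[[-36,8,0],0],[[-36,8,0],0],[[-33,6,0],0],[[0,0,0],0],[[0,0,0],0]]' 60; python3 go.py .611 .268 .031
```

```text
shaker_top (array([0.76936413, 0.14418656, 0.08639162]), np.float64(0.4425623563485237))
shaker_mid (array([0.76821974, 0.14962192, 0.0273601 ]), np.float64(2.458529161962047))
time: 32.12
position: [0.611, 0.2675, 0.2032]
tool_rot: [-0.682, 0.731, -0.0, -0.001]
ft_force: [0.0, 0.1, 0.7]
grip_width: 0.06
t 32.12 pos [0.611  0.2675 0.2032] hd -93.98 tilt 0.07 F [0.  0.1 0.7] w 60.0
turn 0.1 shift after turn [-5.000e-01  1.000e-01  1.722e+02] | shift at current heading [-5.000e-01  1.000e-01  1.722e+02]
```

```bash
python3 -m pendant '[[[0,0,30],0],[[0,0,35],0],[[0,0,35],0],[[0,0,35],0],[[0,0,25],0],[[0,0,10],0],[[0,0,0],0],[[0,0,0],0]]'; python3 go.py .611 .268 .031;  python3 -m pendant '[[[0,0,1],0],[[0,0,0],0],[[0,0,0],0],[[0,0,0],0],[[0,0,0],0]]' 20 15;  python3 go.py .611 .268 .031; python3 -m pendant '[[[0,0,-20],0],[[0,0,-35],0],[[0,0,-35],0],[[0,0,-35],0],[[0,0,-35],0],[[0,0,0],0],[[0,0,0],0]]'; python3 go.py .5464 .0594 .108
```

```text
time: 33.12
position: [0.6123, 0.2679, 0.035]
tool_rot: [-0.682, 0.731, -0.001, 0.001]
ft_force: [0.2, 1.2, 0.7]
grip_width: 0.06
t 33.12 pos [0.6123 0.2679 0.035 ] hd -94.02 tilt 0.14 F [0.2 1.2 0.7] w 60.0
turn 0.1 shift after turn [0.  1.3 4. ] | shift at current heading [0.  1.3 4. ]
time: 33.75
position: [0.6114, 0.2683, 0.033]
tool_rot: [-0.682, 0.731, -0.0, 0.0]
ft_force: [-0.2, 0.2, 1.8]
grip_width: 0.0312
t 33.75 pos [0.6114 0.2683 0.033 ] hd -93.99 tilt 0.04 F [-0.2  0.2  1.8] w 31.2
turn 0.1 shift after turn [0.3 0.4 2. ] | shift at current heading [0.3 0.4 2. ]
time: 34.62
position: [0.6104, 0.2678, 0.1926]
tool_rot: [-0.682, 0.731, 0.0, -0.001]
ft_force: [-0.2, -0.3, -1.1]
grip_width: 0.031
t 34.62 pos [0.6104 0.2678 0.1926] hd -93.99 tilt 0.06 F [-0.2 -0.3 -1.1] w 31.0
turn 0.1 shift after turn [212.4  49.   84.6] | shift at current heading [212.3  49.4  84.6]
```

```bash
python3 -m pendant '[[[36,8,0],0],[[36,8,0],0],[[36,8,0],0],[[36,8,0],0],[[36,9,0],0],[[32,8,0],0],[[0,0,0],0],[[0,0,0],0]]'; python3 go.py .5464 .0594 .1094;  python3 -m pendant '[[[0,0,25],0],[[0,0,25],0],[[0,0,15],0],[[0,0,8],0],[[0,0,5],0],[[0,0,2],0],[[0,0,0],0],[[0,0,0],0]]'; python3 go.py .5464 .0594 .1094
```

```text
time: 35.62
position: [0.5471, 0.0603, 0.1919]
tool_rot: [-0.682, 0.731, 0.001, -0.0]
ft_force: [0.5, 0.4, -1.2]
grip_width: 0.031
t 35.62 pos [0.5471 0.0603 0.1919] hd -94.02 tilt 0.11 F [ 0.5  0.4 -1.2] w 31.0
turn 0.1 shift after turn [ 1.   0.7 82.5] | shift at current heading [ 0.9  0.7 82.5]
time: 36.62
position: [0.5479, 0.0599, 0.1132]
tool_rot: [-0.682, 0.731, -0.0, 0.0]
ft_force: [0.0, -1.0, -0.3]
grip_width: 0.0315
t 36.62 pos [0.5479 0.0599 0.1132] hd -94.0 tilt 0.06 F [ 0.  -1.  -0.3] w 31.5
turn 0.1 shift after turn [0.6 1.5 3.8] | shift at current heading [0.6 1.5 3.8]
```

Then release and re-measure the press and tins with all cameras.

```bash
python3 -m pendant '[[[0,1,3],0],[[0,0,0],0],[[0,0,0],0],[[0,0,0],0]]'; python3 -m pendant '[[[0,0,0],0],[[0,0,0],0],[[0,0,0],0],[[0,0,0],0]]' 48; python3 -m pendant '[[[0,0,-10],0],[[0,0,-25],0],[[0,0,-35],0],[[0,0,-35],0],[[0,0,-30],0],[[0,0,0],0],[[0,0,0],0]]'; python3 go.py .489 .238 .2; python3 - <<'E'
from h import *
from rig import camera
S=camera("scene")["pixels"];D=camera("side")["pixels"]
z=lambda a:cv2.resize(a,None,fx=3,fy=3,interpolation=cv2.INTER_CUBIC)
cv2.imwrite("pics/p3.png",np.vstack([np.hstack([z(S[135:230,225:355]),z(D[160:255,230:360])]),np.hstack([z(S[130:225,220:350]),z(D[220:315,180:310])])]))
E
```

```text
time: 37.12
position: [0.5466, 0.06, 0.1098]
tool_rot: [-0.682, 0.731, -0.0, 0.0]
ft_force: [-0.1, -0.6, -0.5]
grip_width: 0.0311
time: 37.62
position: [0.5466, 0.06, 0.1098]
tool_rot: [-0.682, 0.731, -0.0, 0.0]
ft_force: [-0.9, -1.1, -0.2]
grip_width: 0.047
time: 38.5
position: [0.5458, 0.0601, 0.2443]
tool_rot: [-0.682, 0.731, 0.0, -0.0]
ft_force: [0.3, 0.2, -1.2]
grip_width: 0.0483
t 38.5 pos [0.5458 0.0601 0.2443] hd -93.99 tilt 0.07 F [ 0.3  0.2 -1.2] w 48.3
turn 0.1 shift after turn [-173.4   69.4   44.3] | shift at current heading [-173.5   69.    44.3]
```

View pics/p3.png

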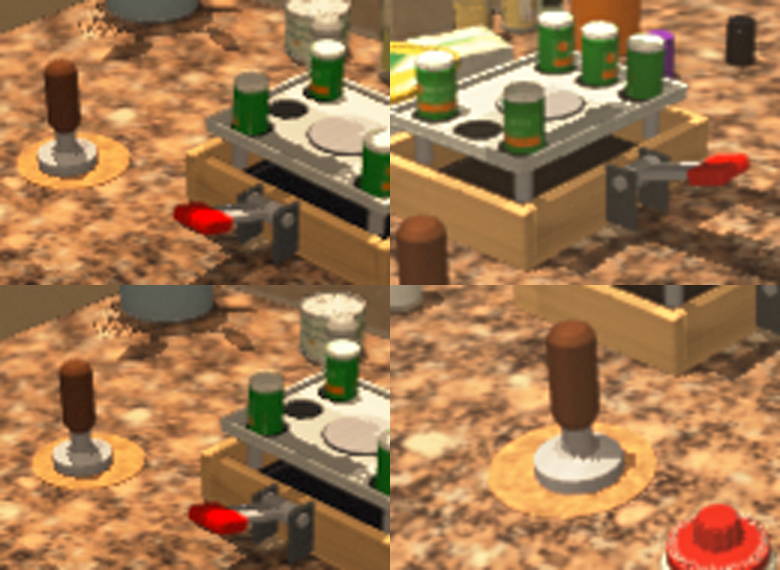

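All five tins are upright on the tray, and the press stands upright on its mat. Now I locate the handle axis.

```bash
python3 - <<'E'
exec(open("m.py").read().split("P={")[0])
s=lambda *uv:(S,f(uv,(220,130))); d=lambda *uv:(D,f(uv,(180,220)))
for n,o in dict(htop=(s(75,79),d(181,40)),hmid=(s(76.5,112),d(182.5,90)),hbot=(s(78,143),d(184,138)),base=(s(83,168),d(188,174)),mat=(s(88,175),d(182,183))).items(): print(n,tri(o)[0].round(4),tri(o)[1].round(2))
E
python3 go.py .484 .24 .2
```

```text
htop [0.4823 0.238  0.1078] 0.46
hmid [0.4822 0.2396 0.073 ] 0.41
hbot [0.482  0.2414 0.0387] 0.26
base [0.483  0.2393 0.0104] 0.01
mat [0.4889 0.2391 0.0007] 0.11
t 38.7 pos [0.5457 0.0601 0.2434] hd -94.0 tilt 0.16 F [0.1 0.1 0.1] w 48.0
turn 0.1 shift after turn [-175.    74.4   43.4] | shift at current heading [-175.2   74.1   43.4]
```

```bash
python3 -m pendant '[[[-36,15,0],0],[[-36,15,5],0],[[-36,15,10],0],[[-36,15,10],0],[[-31,15,10],0],[[0,0,8],0],[[0,0,0],0],[[0,0,0],0]]' 65; python3 go.py .4825 .2395 .08
```

```text
time: 39.7
position: [0.4847, 0.2389, 0.2017]
tool_rot: [-0.682, 0.732, -0.0, 0.0]
ft_force: [-0.7, 0.1, 0.3]
grip_width: 0.0648
t 39.7 pos [0.4847 0.2389 0.2017] hd -94.07 tilt 0.02 F [-0.7  0.1  0.3] w 64.8
turn 0.0 shift after turn [ -0.4   2.2 121.7] | shift at current heading [ -0.4   2.2 121.7]
```

```bash
python3 - <<'E'
from h import *
from rig import camera
c=camera("wrist")
print("top pred",proj(c,[.4825,.2395,.104]),"base",proj(c,[.4825,.2395,.012]))
cv2.imwrite("pics/w2.png",c["pixels"])
E
```

```text
top pred [[320.83769049 211.24655471]] base [[320.77068992 188.14798178]]
```

View pics/w2.png

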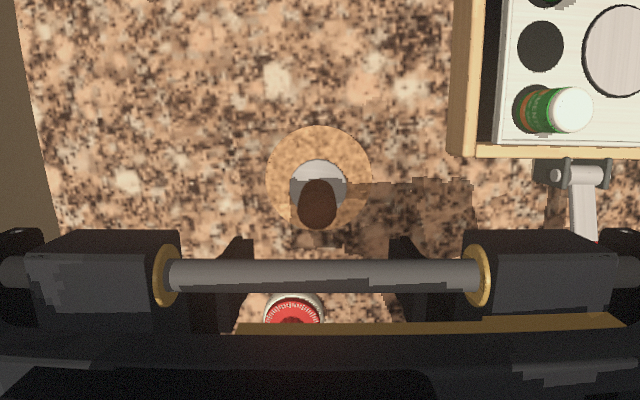

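The wrist view shows the handle top at (317,206), the base at (318,187) and the mat centred at (319,178). That agrees within about 3 mm, so I take (0.4835, 0.241). Descend and grip.

```bash
python3 -m pendant '[[[-2,1,25],0],[[0,0,30],0],[[0,0,30],0],[[0,0,20],0],[[0,0,11],0],[[0,0,4],0],[[0,0,0],0],[[0,0,0],0]]'; python3 go.py .4835 .241 .08;  python3 -m pendant '[[[0,0,1],0],[[0,0,0],0],[[0,0,0],0],[[0,0,0],0],[[0,0,0],0],[[0,0,0],0]]' 20 45;  python3 go.py .4835 .241 .08
```

```text
time: 40.75
position: [0.4837, 0.242, 0.0825]
tool_rot: [-0.682, 0.731, -0.0, 0.001]
ft_force: [-0.7, -0.8, -0.4]
grip_width: 0.0648
t 40.75 pos [0.4837 0.242  0.0825] hd -93.99 tilt 0.1 F [-0.7 -0.8 -0.4] w 64.8
turn 0.1 shift after turn [1.  0.1 2.5] | shift at current heading [1.  0.1 2.5]
time: 41.5
position: [0.4831, 0.242, 0.0808]
tool_rot: [-0.682, 0.731, 0.0, 0.0]
ft_force: [0.2, 0.8, 0.2]
grip_width: 0.0298
t 41.5 pos [0.4831 0.242  0.0808] hd -94.0 tilt 0.01 F [0.2 0.8 0.2] w 29.8
turn 0.1 shift after turn [ 1.  -0.5  0.8] | shift at current heading [ 1.  -0.5  0.8]
```

```bash
python3 -m pendant '[[[0,0,-15],0],[[0,0,-30],0],[[0,0,-35],0],[[0,0,-35],0],[[0,0,-30],0],[[0,0,-17],0],[[0,0,0],0],[[0,0,0],0]]'; python3 -m pendant '[[[35,-18,0],0],[[36,-18,0],0],[[36,-18,0],0],[[36,-18,0],0],[[36,-18,0],0],[[36,-18,0],0],[[34,-16,0],0],[[0,0,0],0]]'; python3 -m pendant '[[[0,0,0],0],[[0,0,0],0],[[0,0,0],0],[[0,0,0],0]]'; python3 go.py .589 -.0155 .156; python3 - <<'E'
from h import *
from rig import camera
S=camera("scene")["pixels"];D=camera("side")["pixels"]
z=lambda a:cv2.resize(a,None,fx=3,fy=3,interpolation=cv2.INTER_CUBIC)
cv2.imwrite("pics/p4.png",np.hstack([z(S[90:230,285:415]),z(D[90:230,230:360])]))
E
```

```text
time: 42.5
position: [0.4821, 0.2416, 0.2422]
tool_rot: [-0.682, 0.731, 0.0, -0.001]
ft_force: [-0.6, -0.4, -2.7]
grip_width: 0.03
time: 43.5
position: [0.5899, -0.0179, 0.2411]
tool_rot: [-0.681, 0.733, 0.0, -0.001]
ft_force: [0.3, 0.4, -3.0]
grip_width: 0.0304
time: 44.0
position: [0.5893, -0.0144, 0.2428]
tool_rot: [-0.682, 0.731, -0.0, 0.0]
ft_force: [0.1, -0.3, -3.1]
grip_width: 0.0303
t 44.0 pos [ 0.5893 -0.0144  0.2428] hd -93.93 tilt 0.0 F [ 0.1 -0.3 -3.1] w 30.3
turn 0.2 shift after turn [ 1.1  0.2 86.8] | shift at current heading [ 1.1  0.2 86.8]
```

View pics/p4.png

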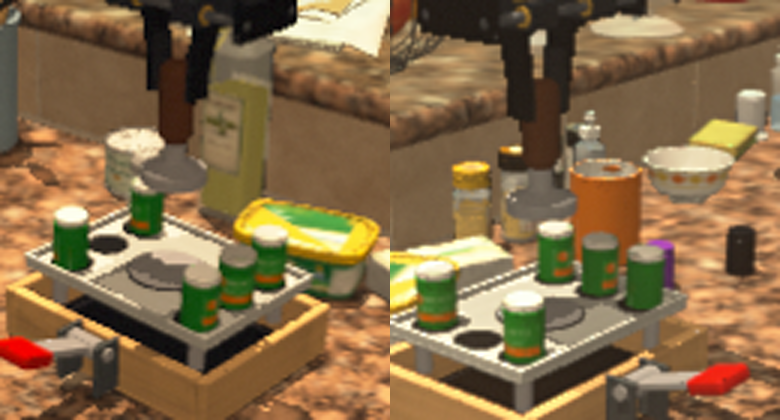

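```bash
python3 -m pendant '[[[1,0,20],0],[[0,0,20],0],[[0,0,20],0],[[0,0,10],0],[[0,0,6],0],[[0,0,3],0],[[0,0,0],0],[[0,0,0],0]]' - 60; python3 -m pendant '[[[0,0,0],0],[[0,0,0],0]]'; python3 go.py .589 -.0155 .157
```

```text
time: 45.1
position: [0.5898, -0.0162, 0.1643]
tool_rot: [-0.682, 0.731, -0.0, 0.0]
ft_force: [-0.6, 0.5, -2.9]
grip_width: 0.0295
time: 45.35
position: [0.5895, -0.0162, 0.164]
tool_rot: [-0.682, 0.731, -0.0, 0.0]
ft_force: [0.7, -1.0, -1.9]
grip_width: 0.0297
t 45.35 pos [ 0.5895 -0.0162  0.164 ] hd -93.99 tilt 0.02 F [ 0.7 -1.  -1.9] w 29.7
turn 0.1 shift after turn [-0.6  0.5  7. ] | shift at current heading [-0.6  0.5  7. ]
```

```bash
python3 -m pendant '[[[0,0,3],0],[[0,0,3],0],[[0,0,2],0],[[0,0,2],0],[[0,0,0],0],[[0,0,0],0]]'; python3 -m pendant '[[[0,0,2],0],[[0,0,2],0],[[0,0,0],0],[[0,0,0],0]]'; python3 go.py .589 -.0155 .132
```

```text
time: 46.1
position: [0.5898, -0.0162, 0.1548]
tool_rot: [-0.682, 0.731, -0.001, 0.0]
ft_force: [-1.3, 0.6, 5.1]
grip_width: 0.0298
time: 46.6
position: [0.5901, -0.0162, 0.1515]
tool_rot: [-0.682, 0.731, -0.001, 0.001]
ft_force: [-1.6, 1.8, 8.5]
grip_width: 0.0297
t 46.6 pos [ 0.5901 -0.0162  0.1515] hd -93.99 tilt 0.12 F [-1.6  1.8  8.5] w 29.7
turn 0.1 shift after turn [-0.6  1.1 19.5] | shift at current heading [-0.6  1.1 19.5]
```

```bash
python3 -m pendant '[[[0,1,2],0],[[0,0,2],0],[[0,0,2],0],[[0,0,2],0],[[0,0,0],0]]'; python3 -m pendant '[[[0,0,2],0],[[0,0,2],0],[[0,0,2],0],[[0,0,0],0],[[0,0,0],0]]'; python3 go.py .589 -.0155 .132
```

```text
time: 47.22
position: [0.5893, -0.0162, 0.1431]
tool_rot: [-0.682, 0.731, -0.001, 0.001]
ft_force: [-0.3, -0.3, 5.4]
grip_width: 0.0299
time: 47.85
position: [0.5881, -0.016, 0.1352]
tool_rot: [-0.682, 0.731, 0.0, -0.0]
ft_force: [0.4, -0.5, -3.1]
grip_width: 0.0298
t 47.85 pos [ 0.5881 -0.016   0.1352] hd -94.0 tilt 0.06 F [ 0.4 -0.5 -3.1] w 29.8
turn 0.1 shift after turn [-0.6 -0.9  3.2] | shift at current heading [-0.6 -0.9  3.2]
```

Snapped; now bear down on the bottomed-out tray.

```bash
python3 -m pendant '[[[0,-1,2],0],[[0,0,2],0],[[0,0,1],0],[[0,0,0],0],[[0,0,0],0]]'; python3 -m pendant '[[[0,0,1],0],[[0,0,1],0],[[0,0,0],0],[[0,0,0],0]]';python3 -m pendant '[[[0,0,1],0],[[0,0,0],0],[[0,0,0],0]]'; python3 go.py .589 -.0155 .132
```

```text
time: 48.48
position: [0.5898, -0.0162, 0.1314]
tool_rot: [-0.682, 0.731, -0.0, 0.0]
ft_force: [-0.2, 0.1, 4.0]
grip_width: 0.0299
time: 48.98
position: [0.5906, -0.0163, 0.1312]
tool_rot: [-0.682, 0.731, -0.001, 0.001]
ft_force: [-2.0, 0.8, 13.1]
grip_width: 0.0296
time: 49.35
position: [0.5909, -0.0163, 0.1311]
tool_rot: [-0.682, 0.731, -0.002, 0.001]
ft_force: [-3.3, 0.7, 17.6]
grip_width: 0.0299
t 49.35 pos [ 0.5909 -0.0163  0.1311] hd -93.99 tilt 0.26 F [-3.3  0.7 17.6] w 29.9
turn 0.1 shift after turn [-0.7  2.  -0.9] | shift at current heading [-0.7  2.  -0.9]
```

```bash
python3 -m pendant '[[[0,0,0],0],[[0,0,0],0],[[0,0,0],0],[[0,0,0],0]]'; python3 -m pendant '[[[0,0,-3],0],[[0,0,-4],0],[[0,0,-10],0],[[0,0,-25],0],[[0,0,-35],0],[[0,0,-25],0],[[0,0,0],0],[[0,0,0],0]]'; python3 go.py .4885 .2395 .22;  python3 - <<'E'
from h import *
from rig import camera
S=camera("scene")["pixels"];D=camera("side")["pixels"]
z=lambda a:cv2.resize(a,None,fx=3,fy=3,interpolation=cv2.INTER_CUBIC)
cv2.imwrite("pics/p5.png",np.hstack([z(S[90:230,285:415]),z(D[90:230,230:360])]))
E
```

```text
time: 49.85
position: [0.5909, -0.0164, 0.1311]
tool_rot: [-0.682, 0.731, -0.002, 0.001]
ft_force: [-2.6, 1.0, 17.4]
grip_width: 0.0299
time: 50.85
position: [0.5884, -0.016, 0.2286]
tool_rot: [-0.682, 0.731, 0.001, -0.001]
ft_force: [0.4, 1.1, -3.1]
grip_width: 0.0298
t 50.85 pos [ 0.5884 -0.016   0.2286] hd -94.0 tilt 0.14 F [ 0.4  1.1 -3.1] w 29.8
turn 0.1 shift after turn [-247.7  117.9    8.6] | shift at current heading [-247.9  117.4    8.6]
```

View pics/p5.png

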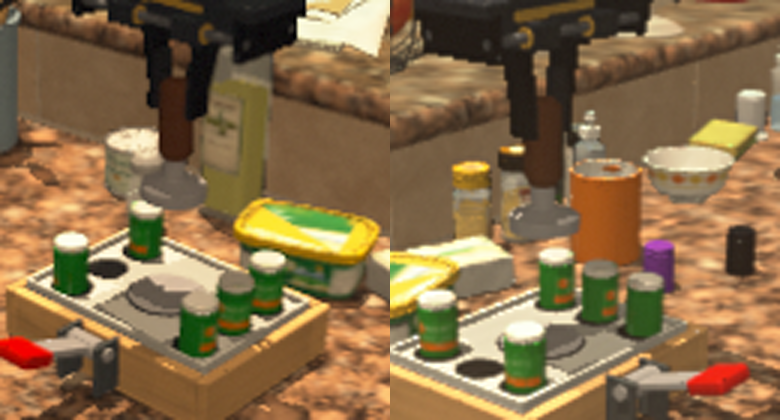

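The tray is down and caught, with all five tins upright. I return the press to the mat.

```bash
python3 -m pendant '[[[-36,17,0],0],[[-36,17,0],0],[[-36,17,0],0],[[-36,17,0],0],[[-36,17,0],0],[[-36,17,0],0],[[-32,16,0],0],[[0,0,0],0]]'; python3 -m pendant '[[[0,0,0],0],[[0,0,0],0],[[0,0,0],0]]'; python3 go.py .4885 .2395 .081; python3 -m pendant '[[[0,0,25],0],[[0,0,35],0],[[0,0,35],0],[[0,0,25],0],[[0,0,12],0],[[0,0,5],0],[[0,0,0],0],[[0,0,0],0]]'; python3 -m pendant '[[[0,0,0],0]]'; python3 go.py .4885 .2395 .081
```

```text
time: 51.95
position: [0.4868, 0.2413, 0.2285]
tool_rot: [-0.683, 0.73, 0.001, -0.001]
ft_force: [-0.3, -0.4, -2.1]
grip_width: 0.0299
time: 52.32
position: [0.4893, 0.2386, 0.2296]
tool_rot: [-0.682, 0.732, -0.0, -0.0]
ft_force: [0.2, -0.2, -2.6]
grip_width: 0.0303
t 52.33 pos [0.4893 0.2386 0.2296] hd -94.08 tilt 0.01 F [ 0.2 -0.2 -2.6] w 30.3
turn 0.0 shift after turn [ -0.8   0.9 148.6] | shift at current heading [ -0.8   0.9 148.6]
time: 53.32
position: [0.4897, 0.2397, 0.0937]
tool_rot: [-0.682, 0.731, -0.001, 0.001]
ft_force: [-0.5, 0.3, -2.3]
grip_width: 0.0299
time: 53.45
position: [0.4894, 0.2397, 0.0935]
tool_rot: [-0.682, 0.731, -0.0, 0.001]
ft_force: [-0.5, 0.3, -2.2]
grip_width: 0.0302
t 53.45 pos [0.4894 0.2397 0.0935] hd -93.99 tilt 0.1 F [-0.5  0.3 -2.2] w 30.2
turn 0.1 shift after turn [ 0.2  0.9 12.5] | shift at current heading [ 0.2  0.9 12.5]
```

```bash
python3 -m pendant '[[[0,1,5],0],[[0,0,4],0],[[0,0,2],0],[[0,0,0],0],[[0,0,0],0],[[0,0,0],0]]'; python3 -m pendant '[[[0,0,1],0],[[0,0,0],0],[[0,0,0],0]]'; python3 go.py .4885 .2395 .081
```

```text
time: 54.2
position: [0.488, 0.2396, 0.0818]
tool_rot: [-0.682, 0.731, -0.0, 0.0]
ft_force: [-0.5, 0.2, -3.1]
grip_width: 0.0301
time: 54.58
position: [0.488, 0.2396, 0.0808]
tool_rot: [-0.682, 0.731, -0.0, 0.0]
ft_force: [0.6, 0.2, -2.2]
grip_width: 0.0299
t 54.58 pos [0.488  0.2396 0.0808] hd -93.99 tilt 0.01 F [ 0.6  0.2 -2.2] w 29.9
turn 0.1 shift after turn [ 0.1 -0.5 -0.2] | shift at current heading [ 0.1 -0.5 -0.2]
```

```bash
python3 -m pendant '[[[0,0,0.7],0],[[0,0,0],0],[[0,0,0],0]]'; python3 -m pendant '[[[0,0,0.5],0],[[0,0,0],0],[[0,0,0],0]]'
```

```text
time: 54.95
position: [0.4882, 0.2397, 0.0807]
tool_rot: [-0.682, 0.731, -0.0, 0.0]
ft_force: [-1.0, -0.2, 6.2]
grip_width: 0.0299
time: 55.32
position: [0.4882, 0.2398, 0.0807]
tool_rot: [-0.682, 0.731, -0.0, 0.0]
ft_force: [-1.8, 0.2, 8.9]
grip_width: 0.0294
```

```bash
python3 -m pendant '[[[0,0,-1],0],[[0,0,0],0]]'; python3 -m pendant '[[[0,0,0],0],[[0,0,0],0],[[0,0,0],0],[[0,0,0],0]]' 65; python3 -m pendant '[[[0,0,-10],0],[[0,0,-25],0],[[0,0,-35],0],[[0,0,-35],0],[[0,0,-15],0],[[0,0,0],0],[[0,0,0],0]]'; python3 go.py .408 -.003 .2
```

```text
time: 55.58
position: [0.4881, 0.2396, 0.0807]
tool_rot: [-0.682, 0.731, -0.0, 0.0]
ft_force: [-0.1, -0.3, 4.5]
grip_width: 0.0298
time: 56.08
position: [0.4878, 0.2395, 0.0804]
tool_rot: [-0.682, 0.731, 0.0, -0.0]
ft_force: [-0.1, 0.2, -0.3]
grip_width: 0.0609
time: 56.95
position: [0.4869, 0.2393, 0.1994]
tool_rot: [-0.682, 0.731, 0.001, -0.001]
ft_force: [0.7, 0.4, -1.2]
grip_width: 0.0646
t 56.95 pos [0.4869 0.2393 0.1994] hd -93.99 tilt 0.15 F [ 0.7  0.4 -1.2] w 64.6
turn 0.1 shift after turn [247.3  61.4  -0.6] | shift at current heading [247.2  61.9  -0.6]
```

```bash
python3 -m pendant '[[[36,9,0],0],[[36,9,0],0],[[36,9,0],0],[[36,9,0],0],[[36,9,0],0],[[36,9,0],0],[[31,8,0],0],[[0,0,0],0]]' 0 20; python3 -m pendant '[[[0,0,0],0],[[0,0,0],0],[[0,0,0],0]]'; python3 go.py .408 -.003 .105; python3 - <<'E'
from h import *
from rig import camera
c=camera("wrist");S=camera("scene")["pixels"];D=camera("side")["pixels"]
print(proj(c,[.408,-.003,.074]))
z=lambda a,k:cv2.resize(a,None,fx=k,fy=k,interpolation=cv2.INTER_CUBIC)
cv2.imwrite("pics/p6.png",np.vstack([np.hstack([z(S[130:230,225:355],3),z(D[170:270,230:360],3)]),np.hstack([z(c["pixels"][100:260,190:450],1.5),z(D[200:320,180:375],2)])]))
E
```

```text
time: 57.95
position: [0.4076, -0.0036, 0.1994]
tool_rot: [-0.681, 0.733, 0.001, -0.001]
ft_force: [0.3, 0.2, 0.3]
grip_width: 0.0011
time: 58.32
position: [0.409, -0.0018, 0.2004]
tool_rot: [-0.683, 0.731, 0.0, -0.0]
ft_force: [0.9, -0.5, 0.2]
grip_width: 0.0004
t 58.33 pos [ 0.409  -0.0018  0.2004] hd -93.91 tilt 0.02 F [ 0.9 -0.5  0.2] w 0.4
turn 0.2 shift after turn [ 1.3  0.9 95.4] | shift at current heading [ 1.3  0.9 95.4]
[[322.89839674 200.93768457]]
```

View pics/p6.png

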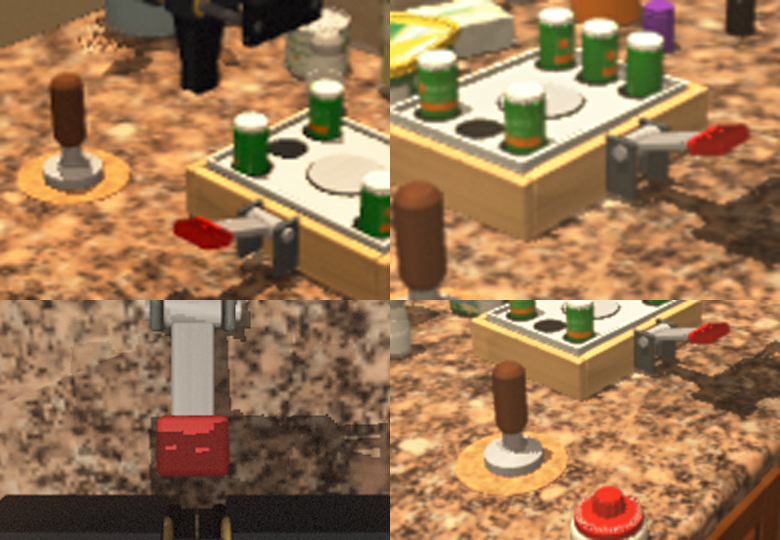

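The press is upright on its mat. The lever pad shows at wrist pixel (318,197), which puts it at about (0.410, 0.000). Next I press it down.

```bash
python3 -m pendant '[[[-2,-1,30],0],[[0,0,30],0],[[0,0,20],0],[[0,0,10],0],[[0,0,0],0],[[0,0,0],0],[[0,0,0],0]]'; python3 go.py .41 -.000 .05; python3 -m pendant '[[[0,0,5],0],[[0,0,5],0],[[0,0,5],0],[[0,0,5],0],[[0,0,0],0],[[0,0,0],0]]';python3 go.py .41 -.000 .05
```

```text
time: 59.35
position: [0.4105, -0.0007, 0.1112]
tool_rot: [-0.682, 0.731, -0.001, 0.0]
ft_force: [-0.2, 0.0, -0.4]
grip_width: 0.0005
t 59.35 pos [ 0.4105 -0.0007  0.1112] hd -93.99 tilt 0.1 F [-0.2  0.  -0.4] w 0.5
turn 0.1 shift after turn [-0.7  0.6 61.2] | shift at current heading [-0.7  0.6 61.2]
time: 60.1
position: [0.41, -0.0006, 0.0905]
tool_rot: [-0.682, 0.731, 0.0, -0.0]
ft_force: [0.1, -0.2, -0.7]
grip_width: 0.0003
t 60.1 pos [ 0.41   -0.0006  0.0905] hd -93.99 tilt 0.01 F [ 0.1 -0.2 -0.7] w 0.3
turn 0.1 shift after turn [-0.6  0.1 40.5] | shift at current heading [-0.6  0.1 40.5]
```

```bash
python3 -m pendant '[[[0,0,4],0],[[0,0,4],0],[[0,0,0],0]]';python3 -m pendant '[[[0,0,4],0],[[0,0,4],0],[[0,0,0],0]]';python3 go.py .41 -.000 .05; python3 - <<'E'
from h import *
from rig import camera
D=camera("side")["pixels"];S=camera("scene")["pixels"]
z=lambda a,k:cv2.resize(a,None,fx=k,fy=k,interpolation=cv2.INTER_CUBIC)
cv2.imwrite("pics/p7.png",np.hstack([z(S[150:250,235:335],4),z(D[150:250,290:390],4)])[:, :800])
E
```

```text
time: 60.48
position: [0.4098, -0.0005, 0.0822]
tool_rot: [-0.682, 0.731, 0.0, -0.0]
ft_force: [0.1, 0.2, -0.3]
grip_width: 0.0004
time: 60.85
position: [0.4083, -0.0004, 0.0745]
tool_rot: [-0.682, 0.731, 0.001, -0.001]
ft_force: [-3.1, -0.8, 6.6]
grip_width: 0.0005
t 60.85 pos [ 4.083e-01 -4.000e-04  7.450e-02] hd -93.96 tilt 0.2 F [-3.1 -0.8  6.6] w 0.5
turn 0.1 shift after turn [-0.5 -1.7 24.5] | shift at current heading [-0.5 -1.7 24.5]
```

View pics/p7.png

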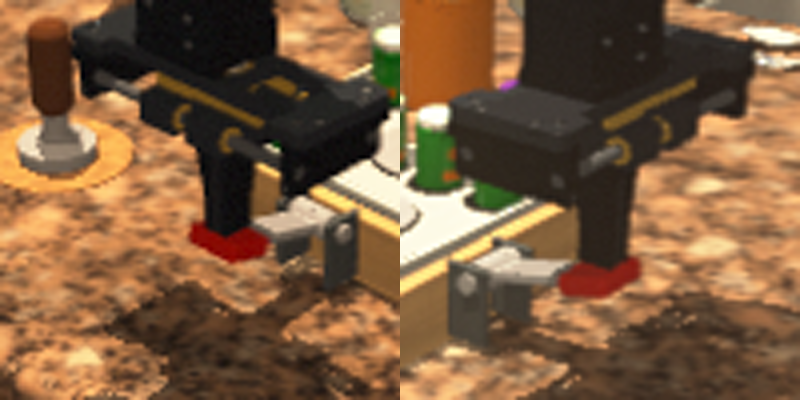

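The fingertips sit on the middle of the red pad, left (228,235) and right (605,270), and it's moving. I continue down.

```bash
python3 -m pendant '[[[0,-1,3],0],[[0,0,3],0],[[0,0,3],0],[[0,0,3],0],[[0,0,0],0]]';python3 -m pendant '[[[0,0,3],0],[[0,0,3],0],[[0,0,3],0],[[0,0,0],0],[[0,0,0],0]]';python3 go.py .41 -.000 .05
```

```text
time: 61.58
position: [0.4083, -0.0, 0.0624]
tool_rot: [-0.682, 0.731, 0.002, -0.002]
ft_force: [-3.2, -0.2, 5.5]
grip_width: 0.0004
time: 62.2
position: [0.4105, -0.0005, 0.0535]
tool_rot: [-0.682, 0.731, 0.0, -0.0]
ft_force: [-3.4, 1.3, 5.0]
grip_width: 0.0005
t 62.2 pos [ 0.4105 -0.0005  0.0535] hd -93.99 tilt 0.06 F [-3.4  1.3  5. ] w 0.5
turn 0.1 shift after turn [-0.4  0.5  3.5] | shift at current heading [-0.4  0.5  3.5]
```

```bash
python3 -m pendant '[[[0,0,3],0],[[0,0,2],0],[[0,0,0],0],[[0,0,0],0]]';python3 -m pendant '[[[0,0,2],0],[[0,0,2],0],[[0,0,0],0],[[0,0,0],0]]';python3 go.py .41 -.000 .05
```

```text
time: 62.7
position: [0.4116, -0.0008, 0.0485]
tool_rot: [-0.682, 0.731, -0.0, 0.0]
ft_force: [-2.2, 0.9, 2.1]
grip_width: 0.0002
time: 63.2
position: [0.4117, -0.0009, 0.0445]
tool_rot: [-0.682, 0.731, -0.001, 0.0]
ft_force: [-0.5, 0.2, 0.2]
grip_width: 0.0002
t 63.2 pos [ 0.4117 -0.0009  0.0445] hd -94.0 tilt 0.08 F [-0.5  0.2  0.2] w 0.2
turn 0.1 shift after turn [-0.8  1.8 -5.5] | shift at current heading [-0.8  1.8 -5.5]
```

```bash
python3 -m pendant '[[[0,0,2],0],[[0,0,2],0],[[0,0,0],0],[[0,0,0],0]]';python3 -m pendant '[[[0,0,2],0],[[0,0,2],0],[[0,0,0],0],[[0,0,0],0]]';python3 go.py .41 -.000 .05; python3 - <<'E'
from h import *
from rig import camera
D=camera("side")["pixels"];S=camera("scene")["pixels"]
z=lambda a,k:cv2.resize(a,None,fx=k,fy=k,interpolation=cv2.INTER_CUBIC)
cv2.imwrite("pics/p8.png",np.hstack([z(S[150:250,235:335],4),z(D[150:250,290:390],4)])[:, :800])
E
```

```text
time: 63.7
position: [0.411, -0.0007, 0.0405]
tool_rot: [-0.682, 0.731, 0.0, -0.0]
ft_force: [0.1, 0.5, 0.2]
grip_width: 0.0003
time: 64.2
position: [0.411, -0.0007, 0.0365]
tool_rot: [-0.682, 0.731, 0.0, -0.0]
ft_force: [-0.1, 0.5, -0.4]
grip_width: 0.0006
t 64.2 pos [ 0.411  -0.0007  0.0365] hd -93.99 tilt 0.0 F [-0.1  0.5 -0.4] w 0.6
turn 0.1 shift after turn [ -0.6   1.  -13.5] | shift at current heading [ -0.6   1.  -13.5]
```

View pics/p8.png

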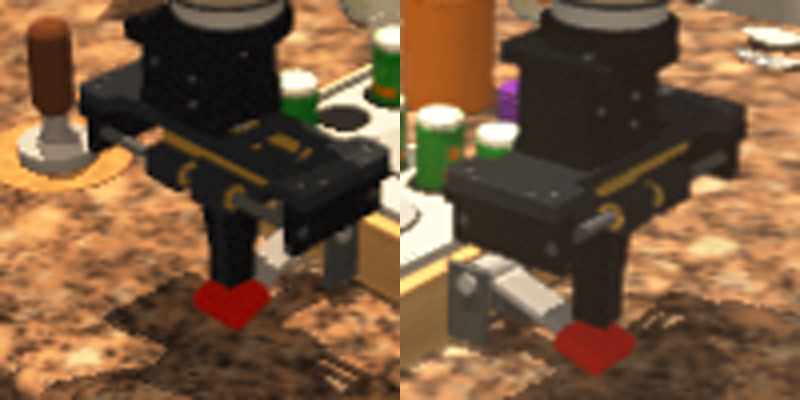

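The lever snapped down ahead of the fingers, so I retract and check.

```bash
python3 -m pendant '[[[0,0,-10],0],[[0,0,-30],0],[[0,0,-40],0],[[0,0,-40],0],[[0,0,-40],0],[[0,0,-30],0],[[0,0,0],0],[[0,0,0],0]]'; python3 -m pendant '[[[40,0,0],0],[[40,0,0],0],[[40,0,0],0],[[40,0,0],0],[[40,0,0],0],[[0,0,0],0],[[0,0,0],0],[[0,0,0],0]]'; python3 - <<'E'
from h import *
from rig import camera
S=camera("scene")["pixels"];D=camera("side")["pixels"]
z=lambda a,k:cv2.resize(a,None,fx=k,fy=k,interpolation=cv2.INTER_CUBIC)
cv2.imwrite("pics/p9.png",np.hstack([z(S[130:280,190:385],2),z(D[170:330,160:355],2)[:300]]))
E
```

```text
time: 65.3
position: [0.4102, -0.0004, 0.2263]
tool_rot: [-0.682, 0.731, 0.0, -0.0]
ft_force: [-0.4, -0.5, -0.3]
grip_width: 0.0004
time: 66.3
position: [0.3965, -0.1986, 0.2259]
tool_rot: [-0.683, 0.731, 0.001, 0.0]
ft_force: [-0.4, 0.0, -0.3]
grip_width: 0.0004
```

View pics/p9.png

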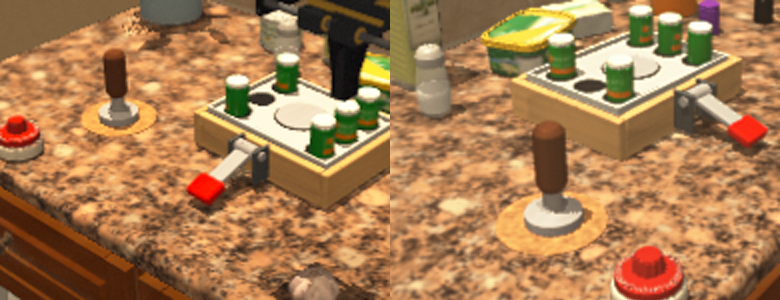

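```bash
python3 - <<'E'
exec(open("m.py").read().split("P={")[0])
g=lambda a,b:((S,(np.array(a)+.5)/2-.5+[190,130]),(D,(np.array(b)+.5)/2-.5+[160,170]))
for n,o in dict(lever=g((206,187),(357,129)),base=g((119,114),(163,211)),mat=g((119,117),(162,218)),pad=g((299,116),(239,67)),handle=g((115,53),(159,126))).items(): print(n,tri(o)[0].round(4),tri(o)[1].round(2))
E
```

```text
lever [ 0.4096 -0.0032  0.0235] 0.21
base [0.4887 0.2349 0.0097] 0.77
mat [0.4892 0.2368 0.0028] 0.55
pad [ 0.5886 -0.0125  0.0511] 0.45
handle [0.4881 0.2344 0.1053] 0.3
```

```bash
python3 -c "
from rig import order,robot
print(robot.get_obs()['time']); print(order.hand_in())"
```

```text
66.5
the job is handed in; nothing more can be done
None
```

The job is handed in, at about 66 s of the 210 s allowed. All five green tins were out and now stand on the tray. I pressed the tray past its snap with the press, bearing on it at about 20 N. The press went back on its mat and the red lever is locked.

**Last checks (camera, arm clear of everything):**

| Check | Measured | Expected |
|---|---|---|
| Tray pad height | 51 mm | 53 mm with the tray down |
| Lever pad height | 24 mm | 29 mm locked, 75 mm open |
| Press base to mat centre | about 2 mm | under 30 mm |
| Press handle | upright within measuring error | upright |
| Tins | all five upright on the tray | all upright |

- **Disagreement:** the lever gave no resistance until the fingers were about 15 mm lower than I expected. It then resisted normally and snapped down ahead of the fingers, and the last picture shows it staying down. I did not push on until it bore against its stop.
- **Not measured:** I only saw the tray's tilt and the lever's angle in pictures. The timer, garlic and the purple and black look-alikes were not touched. I did not re-measure their positions.

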